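# Set up the creasing place: slab into its nest, bone folder onto the slab

### The job

First push the grey granite slab that lies near the robot across the bench, without lifting it, into the beech nest until it sits fully home and square against the back rail. Then draw the bone folder up out of its stand, lay it flat on the bench and let go, take a fresh hold across its middle, and lay it flat on the slab, centred and lengthways along it. Leave the jar, the spool and the glue tin where they stand, and do not push the slab out of the nest again.

Things in the scene. Friction and masses are not known exactly. Their poses are not given: they have to be found in the camera images.
- granite_slab: Grey granite slab to be pushed: 92 mm along own x, 135 mm along own y, 26 mm high, about 0.8 kg, loose, flat on the bench. Origin: centre of its underside. Starts left or right of the nest, its length roughly along world y, turned up to 0.4 rad. (A similar slab far back at the rear edge is not part of the job.)
- slab_nest: Fixed beech U-frame, 16 mm high, open to the robot (own -x). Origin: on the bench where the slab's centre sits when home, its far long face on the back rail (inner face x = +46 mm) and its length along nest y. Cheek inner faces y = +-73.5 mm (6 mm play a side); cheeks run to x = -18 mm, then flare to the mouth at x = -46 mm, outermost y = +-103 mm. Turned up to 0.15 rad from the world axes.
- folder_stand: Dark wooden block fixed on the bench, 70 mm (x) by 90 mm (y) by 65 mm high; origin: centre of its underside. A slot 23.5 mm (x) by 11.5 mm (y), 55 mm deep, in the middle of its top holds the bone folder upright; three small round holes are empty. It stands on the other side of the nest from the slab.
- bone_folder: Ivory bone folder (flat creasing tool), 150 mm long (own y), 20 mm wide (own x), 9 mm thick (z = 0 to 9 mm), ends round, the last 15 mm at +y only 13 mm wide; 35 g. Origin: centre of one broad face, halfway along. Starts upright in the stand's slot, own y up, own x along the stand's x, foot 10 mm above the bench, 95 mm standing out of the block; may lean slightly.
- screw_jar: Bystander: round jar with steel lid, 58 mm diameter, 66 mm tall, upright, loose; origin: centre of its underside.
- spool_black: Bystander: upright spool of black thread, 44 mm diameter, 48 mm tall, loose; a thread tail sticks out towards own +x. Origin: on its underside, the spool's axis lies at own x = -14 mm, y = +2 mm.
- glue_tin: Bystander: upright metal tin with green label and black lid, 76 mm diameter, 105 mm tall, loose; origin: centre of its underside.
Not all that is in view belongs to the job. Leave any yellow look-alike of the bone_folder alone. Several things look just like the granite_slab: the one meant starts farthest to the robot's left.

How it is judged:
On the way, in this order (a step that is already met when the one before it is completed fails the run):
1. the granite slab is home in the nest, square against the back rail (x of granite_slab in the frame of slab_nest between -0.006 and 0.006 m and y of granite_slab in the frame of slab_nest between -0.012 and 0.012 m and angle between the y axis of granite_slab and the y axis of slab_nest, either way round below 0.06 rad and height (world z) of granite_slab below 0.006 m), for 0.2 s.
2. the bone folder is out of the stand and lies flat on the bench, let go ((angle between bone_folder's own z axis and vertical below 0.12 rad or angle between bone_folder's own z axis and vertical above 3.02 rad) and height (world z) of bone_folder below 0.015 m and contact force between the fingers and bone_folder below 0.05 N and horizontal distance between bone_folder and folder_stand above 0.05 m), for 0.2 s.
At the end, for the whole second after the job is handed in: The slab lies flat in the nest, its centre within 6 mm of home towards the back rail and 12 mm sideways, square within 0.06 rad; the bone folder lies flat on top of the slab, its middle within 20 mm (across) and 25 mm (along) of the slab's centre, lengthways within 0.2 rad; released and at rest (all of step 1 and x of bone_folder in the frame of granite_slab between -0.02 and 0.02 m and y of bone_folder in the frame of granite_slab between -0.025 and 0.025 m and z of bone_folder in the frame of granite_slab between 0.022 and 0.039 m and (angle between bone_folder's own z axis and vertical below 0.12 rad or angle between bone_folder's own z axis and vertical above 3.02 rad) and angle between the y axis of bone_folder and the y axis of granite_slab, either way round below 0.2 rad and contact force between the fingers and bone_folder below 0.05 N and linear speed of each of bone_folder, granite_slab below 0.02 m/s); the robot touches nothing.
It fails at once if the slab is lifted or tipped (height (world z) of granite_slab above 0.02 m or angle between granite_slab's own z axis and vertical above 0.25 rad).
It fails at once if the screw jar is shifted more than 25 mm or tipped over (distance of screw_jar from where it was at the start of the episode above 0.025 m or angle between screw_jar's own z axis and vertical above 0.4 rad).
It fails at once if the spool black is shifted more than 25 mm or tipped over (distance of spool_black from where it was at the start of the episode above 0.025 m or angle between spool_black's own z axis and vertical above 0.4 rad).
It fails at once if the glue tin is shifted more than 25 mm or tipped over (distance of glue_tin from where it was at the start of the episode above 0.025 m or angle between glue_tin's own z axis and vertical above 0.4 rad).
It also fails if it takes over 72 s, if anything falls off the work surface, if the arm or the gripper's body presses on something with over 40 N, if the wrist force passes 120 N, or if a joint passes its speed limit or range.

### The arm

A 6-joint arm with a two-finger parallel gripper is mounted at the origin on a cart in front of the work surface, level with it; the furniture and walls round the work are solid. World frame = base frame: x ahead of the robot, y to its left, z up, the work surface at z = 0. Lengths are in m, angles in rad, forces in N, time in s.
With the tool pointing down it reaches from about 0.35 to 0.85 m from the base axis. Payload 8.1 kg.
Tool frame: the origin (TCP) lies on the centre line of the jaws, within the pads' length; the fingertips stand robot.tips_ahead ahead of it and the grasp point (between the pads) lies 6 mm ahead of it (robot.tips_ahead is the distance from the TCP to the fingertips, in m); z points along the fingers, y is the line along which they close (so a half turn about z gives the same grasp; the last joint's range is limited). The gripper opens to 93 mm and grips with 3 to 60 N. Pads are 15 mm wide; open, the fingers measure 128 mm over their backs; the gripper's body (75 mm by 188 mm) begins 65 mm behind the grasp point.
Start: joints at [-1.337, 0.13, 1.488, -0, 1.523, -0.085], TCP at [0.188, -0.57, 0.215] pointing down, gripper open.
Joint ranges: [-2.96, 2.96], [-0.89, 2.26], [0.02, 2.5], [-1.34, 4.48], [0, 2.73], [-2.66, 2.66]. Speed limits (rad/s): [2.39, 2.39, 2.79, 3.14, 3.14, 3.14].

### API

Orientations are given as a rotation vector (axis times angle).
In Python, from plant import robot gives the robot as it stands.
- The arm moves only by the tool apply_moves, never from a script. Its arguments are lists of equal length, an entry for each row: "delta_pos": the shift along the tool's x, y, z in cm, a list of three; "twist": the turn about the tool's z in rad. A call has 1 to 8 rows; each row shifts and turns the commanded pose from where the row before left it, along the tool's axes as they then stand; what a row does not reach is not made up. A row lasts 1/8 s, in which the tool goes at most 62.5 mm and 10.7 degrees, less where a joint would pass 70% of its speed; a pose out of reach is approached as far as the arm can. A call with a gripper value outside its range is refused whole. "gripper" is the finger opening in cm, from 0 to 9.3, set as the call begins (left out, the last holds). The fingers move at their own pace and stop on an object; "squeeze" is the grip in N (left out, the last holds). Time passes only in rows, so rows that do not move let the fingers close. It gives the time, the measured TCP pose, the force, the opening and the grip force at its end, in the units of the state.
- robot.read_state(): the state, without advancing time (a new reading comes with each control period).
- robot.read_camera(name): name is "scene" or "side" or "wrist"; returns a dict with "frame" (384x512x3 uint8, red, green, blue), "vertical_fov" (degrees; the focal length in pixels is half the picture's height over the tangent of half this angle, whatever the lens; pixels are square), "cx", "cy" (the principal point, pixels), "R" (3x3) and "t" (3): a world point X has camera coordinates R X + t. Camera axes: x right, y down, z forward; pixel columns grow to the right and rows downward; lengths in m; the calibration is good to about 2 mm. The wrist camera is an equidistant fisheye: a pixel r from the principal point sees the ray r / f radians off the axis. A picture is of the moment at which its call begins. There is no depth.
- robot.close_job(): hands the job in; it is judged then, once.
The state is a dict: "t": time; "q": joint angles; "dq": joint speeds; "joint_torque": joint torques, N m; "tool_pos": TCP position; "orientation": TCP orientation; "force": force on the tool from outside, world axes, zero at the start; "wrist_torque": the same for the moment, N m; "opening": finger opening in m; "gripper_force": force on a finger pad.
Only numpy, scipy, OpenCV 4.12 (cv2) and the standard library are available. Lean on these libraries where they do the work, as an engineer would, in place of code of your own. Each camera call takes 0.05 s, during which the arm holds its last target. There are 200 camera calls.

## Working session

There is one attempt and no reset: what is moved stays moved. The work goes in short steps, Python scripts to look and compute and a tool call to move; the robot and the scene stay as the last step left them, time stands still between calls to the robot, and variables do not carry over. Pictures are saved under pics/ and viewed, at most 10 in all, crops included, and the job is handed in when it is done.

Besides the shell and the picture viewer there is one more tool, called as name([rows], argument=value, ...), one row to a line, values as JSON. apply_moves: Moves the arm, as the interface text tells. Its arguments: {"type":"object","properties":{"delta_pos":{"type":"array"},"twist":{"type":"array"},"gripper":{"type":"number"},"squeeze":{"type":"number"}},"required":["delta_pos","twist"]}

```bash
ls; mkdir -p pics
python3 - <<'E'
from plant import robot
import cv2,pickle
s=robot.read_state();print(s, robot.tips_ahead)
d={n:robot.read_camera(n) for n in("scene","side","wrist")}
pickle.dump(d,open("c0.pkl","wb"))
for n in d:
    cv2.imwrite(f"pics/{n}0.png",d[n]["frame"][:,:,::-1]); print(n,{k:v for k,v in d[n].items() if k!="frame"})
E
```

```text
pics
{'t': 0.0, 'q': array([-1.33740958e+00,  1.31151963e-01,  1.48925420e+00, -1.09000035e-05,
        1.52299732e+00, -8.53965340e-02]), 'dq': array([-0.00118276, -0.00036838,  0.00230308, -0.00126062,  0.00224205,
       -0.00059589]), 'joint_torque': array([ 4.45714550e-04, -5.59839070e+01, -4.91758382e+01,  7.68999243e-02,
        3.51299671e-02, -1.67658050e-04]), 'tool_pos': array([ 0.18793473, -0.56921162,  0.21400672]), 'orientation': array([-3.09998757e+00, -4.98340340e-01,  2.27206706e-04]), 'force': array([-0.56538409, -0.45476806, -0.55640414]), 'wrist_torque': array([-0.03573305, -0.02255385,  0.0071904 ]), 'gripper_force': 0.0, 'opening': 0.09305041549127632} 0.025
scene {'vertical_fov': 46.388061947794235, 'cx': 256.7045682042735, 'cy': 183.71711472311856, 'R': array([[-0.61999502, -0.78442848, -0.01667728],
       [-0.59123644,  0.4810625 , -0.64731626],
       [ 0.51579613, -0.39147264, -0.76203906]]), 't': array([0.32284956, 0.40393488, 0.99896021])}
side {'vertical_fov': 52.166848327573845, 'cx': 260.4067599917384, 'cy': 185.17120802869505, 'R': array([[-9.99934464e-01,  5.87480668e-03, -9.82621038e-03],
       [ 1.14235508e-02,  4.55386558e-01, -8.90220526e-01],
       [-7.55149370e-04, -8.90274435e-01, -4.55423825e-01]]), 't': array([0.59295819, 0.07979179, 1.19803672])}
wrist {'vertical_fov': 65.70646984690485, 'cx': 254.98060266757423, 'cy': 194.0164914307513, 'R': array([[ 0.31273186, -0.9498399 , -0.00171636],
       [-0.91349026, -0.30125799,  0.2734578 ],
       [-0.2602582 , -0.08395109, -0.96188247]]), 't': array([-0.59872791, -0.0312462 ,  0.39095627])}
```

View pics/scene0.png

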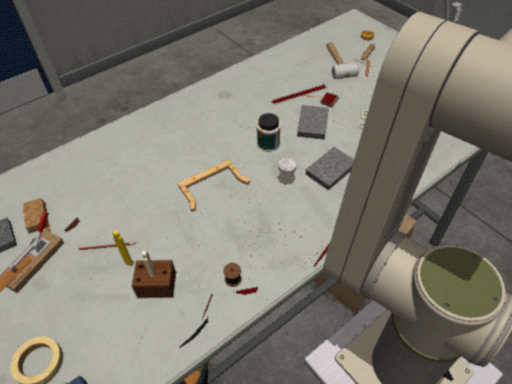

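View pics/side0.png

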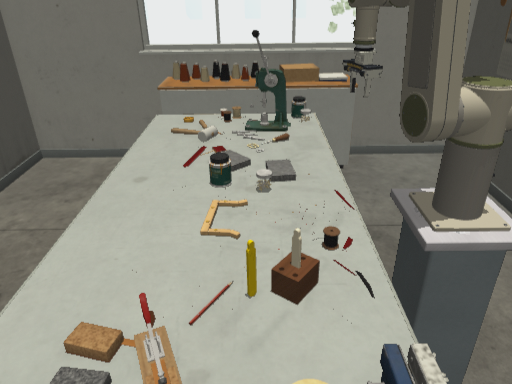

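The scene view shows the U nest at (180–250,160–208), the stand at (153,280) with the ivory folder at (148,262), and two dark slabs at (330,167) and (313,121). The jar is at (287,167), the tin at (268,130), the spool at (232,272) and a yellow decoy at (122,248). The side view shows the same, with the slabs at (281,170) and (235,160) and the rear-edge slab at (80,377).

```bash
cat > h.py <<'E'
import numpy as np, cv2, pickle
def cen(c): return -c["R"].T@c["t"]
def ray(c,uv,fish=False):
    f=192/np.tan(np.radians(c["vertical_fov"])/2)
    p=(np.atleast_2d(uv)-[c["cx"],c["cy"]])/f
    if fish:
        r=np.linalg.norm(p,axis=1,keepdims=True)+1e-12
        d=np.hstack([p/r*np.sin(r),np.cos(r)])
    else: d=np.hstack([p,np.ones((len(p),1))])
    return d@c["R"]
def plane(c,uv,z,fish=False):
    d=ray(c,uv,fish);o=cen(c); return o+d*((z-o[2])/d[:,2])[:,None]
def proj(c,X,fish=False):
    f=192/np.tan(np.radians(c["vertical_fov"])/2)
    q=np.atleast_2d(X)@c["R"].T+c["t"]
    if fish:
        n=np.linalg.norm(q[:,:2],axis=1,keepdims=True);return q[:,:2]/n*np.arctan2(n,q[:,2:])*f+[c["cx"],c["cy"]]
    return q[:,:2]/q[:,2:]*f+[c["cx"],c["cy"]]
def tri(c1,u1,c2,u2,f1=False,f2=False):
    a,b=ray(c1,u1,f1)[0],ray(c2,u2,f2)[0];o1,o2=cen(c1),cen(c2)
    s=np.linalg.lstsq(np.c_[a,-b],o2-o1,rcond=None)[0]
    p,q=o1+s[0]*a,o2+s[1]*b
    return (p+q)/2,np.linalg.norm(p-q)
E
python3 - <<'E'
from h import *
np.set_printoptions(precision=3,suppress=True)
d=pickle.load(open("c0.pkl","rb"));a,b=d["scene"],d["side"]
print(cen(a),cen(b),cen(d["wrist"]))
for n,u,v in [("slabA",(331,165),(281,170)),("slabB",(313,119),(235,159)),("jarlid",(288,163),(264,174)),("tinlid",(268,120),(220,158)),("spooltop",(232,267),(331,231)),("foldertip",(146,251),(297,229)),("yellowtip",(117,233),(251,241)),("standtopfarcorner",(175,262),(297,253)),
  ("nestcornerL",(181,185),(203,232)),("nestcornerR",(230,163),(216,203)),("tipL",(193,206),(239,236)),("tipR",(248,181),(247,203))]:
    print(n,*tri(a,u,b,v),plane(a,u,0.016)[0])
cv2.imwrite("pics/crop.png",np.vstack([cv2.resize(a["frame"][90:215,170:370],(800,500),interpolation=2)])[:,:,::-1])
E
```

```text
[-0.076  0.45   1.028] [0.593 1.027 0.622] [ 0.26  -0.545  0.384]
slabA [ 0.519 -0.289  0.016] 0.010545355948235942 [ 0.524 -0.293  0.016]
slabB [ 0.695 -0.378  0.027] 0.017272595156903967 [ 0.713 -0.394  0.016]
jarlid [ 0.582 -0.168  0.056] 0.007394906301200132 [ 0.614 -0.197  0.016]
tinlid [ 0.731 -0.214  0.097] 0.006240866371181987 [ 0.806 -0.274  0.016]
spooltop [0.411 0.164 0.046] 0.0070233895490232606 [0.429 0.153 0.016]
foldertip [0.515 0.322 0.156] 0.000591052011787248 [0.61  0.302 0.016]
yellowtip [0.613 0.349 0.144] 0.0020422861069109887 [0.711 0.335 0.016]
standtopfarcorner [0.509 0.268 0.053] 0.004934206939469712 [0.534 0.259 0.016]
nestcornerL [0.755 0.104 0.005] 0.000778207743817632 [0.747 0.107 0.016]
nestcornerR [ 0.735 -0.063  0.004] 0.0023196384088363543 [ 0.727 -0.058  0.016]
tipL [0.657 0.124 0.008] 0.011800673251938548 [0.658 0.123 0.016]
tipR [ 0.637 -0.059  0.006] 0.005761645455622838 [ 0.633 -0.056  0.016]
```

View pics/crop.png

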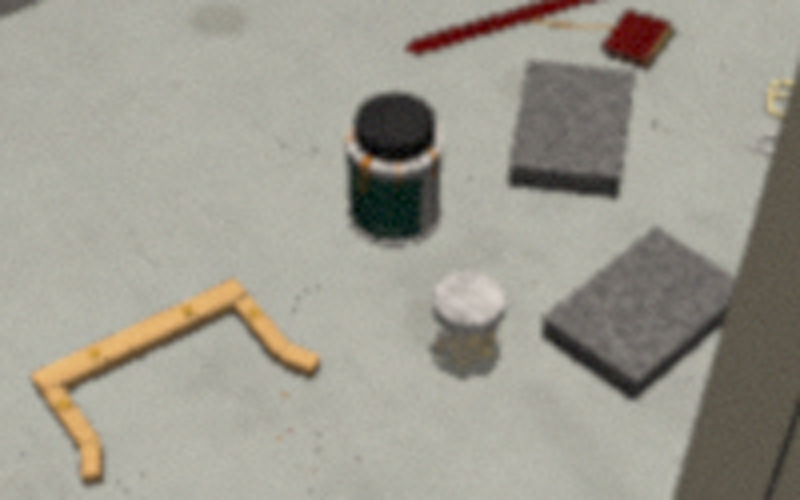

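Run:
```python
from h import *
np.set_printoptions(precision=4,suppress=True)
d=pickle.load(open("c0.pkl","rb"));a,b=d["scene"],d["side"]
for nm,c,boxes in(("scene",a,{"A":(300,140,360,195),"B":(293,100,330,142)}),("side",b,{"A":(264,155,300,185),"B":(215,145,255,172)})):
    im=c["frame"].astype(int);hsv=cv2.cvtColor(c["frame"],cv2.COLOR_RGB2HSV)
    for k,(x0,y0,x1,y1) in boxes.items():
        s=im[y0:y1,x0:x1]; m=((s.sum(2)<390)&(np.ptp(s,axis=2)<22)).astype(np.uint8)
        cs,_=cv2.findContours(m,0,2);q=max(cs,key=cv2.contourArea)
        ap=cv2.approxPolyDP(cv2.convexHull(q),2.5,True)[:,0]+[x0,y0]
        print(nm,k,cv2.contourArea(q));
        for p in ap: print("  ",p,plane(c,p,0.026)[0,:2],plane(c,p,0)[0,:2])
# nest
for nm,c,(x0,y0,x1,y1) in(("scene",a,(170,150,260,215)),("side",b,(190,190,260,250))):
    h=cv2.cvtColor(c["frame"][y0:y1,x0:x1],cv2.COLOR_RGB2HSV);m=((h[...,1]>85)&(h[...,2]>90)&(h[...,0]<25)).astype(np.uint8)
    cs,_=cv2.findContours(m,0,2);q=max(cs,key=cv2.contourArea);ap=cv2.approxPolyDP(q,2,True)[:,0]+[x0,y0]
    print(nm,"nest");[print("  ",p,plane(c,p,0.016)[0,:2]) for p in ap]
```

```text
scene A 1541.0
   [359 141] [ 0.5366 -0.4273] [ 0.5525 -0.45  ]
   [359 194] [ 0.3867 -0.2682] [ 0.3987 -0.2868]
   [326 189] [ 0.4596 -0.208 ] [ 0.4735 -0.2251]
   [305 173] [ 0.5439 -0.2028] [ 0.56   -0.2198]
   [333 147] [ 0.5694 -0.3446] [ 0.5862 -0.3652]
scene B 818.0
   [303 105] [ 0.7802 -0.4087] [ 0.8025 -0.431 ]
   [328 109] [ 0.7107 -0.4602] [ 0.7311 -0.4838]
   [323 139] [ 0.6154 -0.3454] [ 0.6333 -0.366 ]
   [297 136] [ 0.6783 -0.2904] [ 0.6978 -0.3097]
side A 512.0
   [290 161] [ 0.4786 -0.3375] [ 0.4736 -0.397 ]
   [295 180] [ 0.4734 -0.1751] [ 0.4682 -0.2275]
   [264 184] [ 0.5798 -0.1476] [ 0.5792 -0.1988]
   [266 161] [ 0.5695 -0.3401] [ 0.5685 -0.3997]
side B 479.5
   [215 153] [ 0.7714 -0.4255] [ 0.7792 -0.4888]
   [230 150] [ 0.7134 -0.4556] [ 0.7187 -0.5203]
   [250 159] [ 0.6306 -0.3611] [ 0.6323 -0.4215]
   [250 164] [ 0.6298 -0.3139] [ 0.6314 -0.3723]
   [225 171] [ 0.7187 -0.2545] [ 0.7242 -0.3103]
   [215 164] [ 0.7609 -0.3175] [ 0.7682 -0.3761]
scene nest
   [249 179] [ 0.6379 -0.0635]
   [242 176] [ 0.6606 -0.0545]
   [226 160] [ 0.7449 -0.0559]
   [178 184] [0.7557 0.1123]
   [189 200] [0.6837 0.1198]
   [192 210] [0.6478 0.1328]
   [195 207] [0.6514 0.1203]
   [194 199] [0.6777 0.1065]
   [186 188] [0.7275 0.1022]
   [190 184] [0.7331 0.0846]
   [226 167] [ 0.721  -0.0386]
   [241 181] [ 0.6467 -0.0402]
   [247 183] [ 0.6292 -0.0493]
side nest
   [213 200] [ 0.7427 -0.0594]
   [201 234] [0.7563 0.1307]
   [237 237] [0.6569 0.147 ]
   [239 233] [0.6523 0.1279]
   [236 231] [0.6611 0.1179]
   [211 229] [0.7315 0.1065]
   [209 225] [0.7393 0.0859]
   [218 202] [ 0.7257 -0.0461]
   [219 205] [ 0.7209 -0.0272]
   [234 206] [ 0.6741 -0.02  ]
   [246 204] [ 0.6374 -0.0315]
   [246 200] [ 0.6381 -0.0569]
```

```bash
cat > plan.py <<'E'
"""usage: plan.py x,y,z,yaw[,rows] ...   prints rows in tool axes (cm) from the measured pose"""
import sys,math,numpy as np
from scipy.spatial.transform import Rotation as R
from plant import robot
def pose():
    s=robot.read_state();M=R.from_rotvec(s["orientation"]).as_matrix()
    return s,np.r_[s["tool_pos"],math.atan2(M[1,0],M[0,0])],M
if __name__=="__main__":
    s,p,M=pose();print("t",round(s["t"],2),"pose",p.round(4),"tilt",M[2,:2].round(3),"F",s["force"].round(1),"q6",s["q"][5].round(2),"open",round(s["opening"],4),s["gripper_force"])
    for a in sys.argv[1:]:
        w=[float(v) for v in a.split(",")];t=np.array(w[:4]);dy=(t[3]-p[3]+math.pi)%(2*math.pi)-math.pi
        n=int(w[4]) if len(w)>4 else max(1,math.ceil(np.linalg.norm(t[:3]-p[:3])/.05),math.ceil(abs(dy)/.18))
        P,T=[],[]
        for i in range(n):
            c,q=math.cos(p[3]),math.sin(p[3]);d=(t[:3]-p[:3])/(n-i)*100
            loc=np.round([c*d[0]+q*d[1],q*d[0]-c*d[1],-d[2]],2);tw=round(-dy/n,3)
            P.append(loc.tolist());T.append(tw)
            p[0]+=(c*loc[0]+q*loc[1])/100;p[1]+=(q*loc[0]-c*loc[1])/100;p[2]-=loc[2]/100;p[3]-=tw
        print(a,n,P,T)
E
python3 plan.py 0.586,-0.27,0.15,0.178
```

```text
t 0.15 pose [ 0.188  -0.5693  0.2142  0.3187] tilt [ 0.    -0.001] F [-0.2  0.2 -0.1] q6 -0.09 open 0.0929 0.0
0.586,-0.27,0.15,0.178 11 [[4.29, -1.45, 0.58], [4.27, -1.51, 0.58], [4.25, -1.56, 0.58], [4.23, -1.62, 0.59], [4.21, -1.67, 0.58], [4.19, -1.73, 0.59], [4.16, -1.78, 0.58], [4.14, -1.83, 0.59], [4.11, -1.89, 0.58], [4.09, -1.94, 0.59], [4.07, -1.99, 0.58]] [np.float64(0.013), np.float64(0.013), np.float64(0.013), np.float64(0.013), np.float64(0.013), np.float64(0.013), np.float64(0.013), np.float64(0.013), np.float64(0.013), np.float64(0.013), np.float64(0.013)]
```

apply_moves([
  [4.2,-1.6,0.6],
  [4.2,-1.6,0.6],
  [4.2,-1.7,0.6],
  [4.2,-1.7,0.6],
  [4.2,-1.7,0.6],
  [4.2,-1.7,0.6],
  [4.2,-1.8,0.6],
  [4.2,-1.8,0.6],
], twist=[0.013,0.013,0.013,0.013,0.013,0.013,0.013,0.013], gripper=4.0)

```text
t: 1.15
tool_pos: [0.4758, -0.347, 0.1666]
orientation: [-3.123, -0.336, 0.0]
force: [0.1, -0.3, -0.4]
opening: 0.0399
gripper_force: 0.0
```

apply_moves([
  [4.1,-1.8,0.6],
  [4.1,-1.9,0.6],
  [4.1,-1.9,0.6],
  [0,0,0],
], twist=[0.013,0.013,0.013,0])

```text
t: 1.65
tool_pos: [0.5855, -0.266, 0.1476]
orientation: [-3.127, -0.281, 0.002]
force: [0.1, 0.2, -0.1]
opening: 0.0402
gripper_force: 0.0
```

```bash
python3 plan.py 0.586,-0.27,0.031,0.178
python3 - <<'E'
from plant import robot
import pickle,cv2
d={n:robot.read_camera(n) for n in("scene","side","wrist")}
pickle.dump(d,open("c1.pkl","wb"))
import numpy as np
a=d["scene"]["frame"][130:200,250:370]
cv2.imwrite("pics/w1.png",np.vstack([d["wrist"]["frame"][:,:,::-1]]))
E
```

```text
t 1.65 pose [ 0.5855 -0.266   0.1476  0.1793] tilt [-0.001 -0.002] F [ 0.1  0.2 -0.1] q6 0.88 open 0.0402 0.0
0.586,-0.27,0.031,0.178 3 [[-0.01, 0.14, 3.89], [-0.01, 0.13, 3.89], [-0.01, 0.14, 3.88]] [np.float64(0.0), np.float64(0.0), np.float64(0.0)]
```

View pics/w1.png

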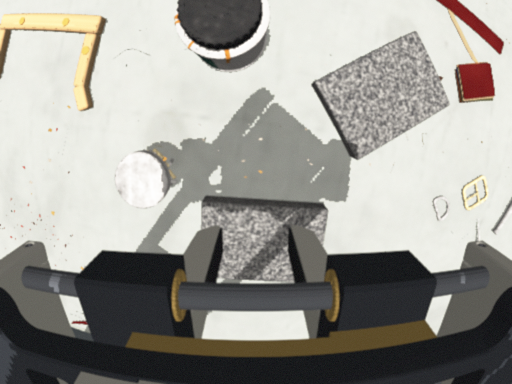

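Wrist view: the slab's far face spans (203,198)–(327,205), the jar lid is at (143,180), the tin at (222,25), slab B at (382,95) and the nest's right cheek at (90,60).

Run:
```python
from h import *
np.set_printoptions(precision=4,suppress=True)
d=pickle.load(open("c1.pkl","rb"));c=d["wrist"]
print(plane(c,[(203,198),(327,204)],0,True)[:,:2],plane(c,[(203,208),(326,209)],.026,True)[:,:2])
print("jar",plane(c,[(143,180)],.066,True), "tin",plane(c,[(222,18)],.105,True))
print("nest",plane(c,[(103,15),(102,32),(80,35),(77,88),(82,108),(90,105)],.016,True))
print("fingers?",proj(c,[[.5855-.0075,-.266,.122]],True))
a=d["scene"]["frame"].astype(int)
```

```text
[[ 0.5548 -0.2135]
 [ 0.5725 -0.3537]] [[ 0.5525 -0.2182]
 [ 0.574  -0.3459]]
jar [[ 0.5834 -0.1641  0.066 ]] tin [[ 0.7235 -0.2192  0.105 ]]
nest [[ 0.7474 -0.0681  0.016 ]
 [ 0.727  -0.0717  0.016 ]
 [ 0.7238 -0.0417  0.016 ]
 [ 0.6616 -0.0498  0.016 ]
 [ 0.6392 -0.0602  0.016 ]
 [ 0.6434 -0.0709  0.016 ]]
fingers? [[250.8652 229.0383]]
```

apply_moves([
  [0,0.6,3.9],
  [0,0,3.9],
  [0,0,3.8],
  [-1.0,0,0],
  [-1.0,0,0],
  [-1.0,0,0],
  [-1.0,0,0],
  [-1.0,0,0],
], twist=[0.013,0,0,0,0,0.05,0.06,0.06])

```text
t: 2.8
tool_pos: [0.5363, -0.2827, 0.0363]
orientation: [3.139, -0.015, 0.006]
force: [-0.1, 0.1, 0.6]
opening: 0.0395
gripper_force: 0.0
```

apply_moves([
  [-1.0,0,0],
  [-1.0,0,0],
  [-0.5,0,0],
  [1.0,0,0],
  [1.0,0,-1.0],
  [0,0,-4.5],
  [0,0,-4.5],
], twist=[0.07,0,0,0,0,0,0])

```text
t: 3.68
tool_pos: [0.5316, -0.2811, 0.1344]
orientation: [-3.139, 0.12, 0.001]
force: [0.3, 0.7, 0.8]
opening: 0.0399
gripper_force: 0.0
```

```bash
python3 - <<'E'
from h import *
from plant import robot
d={n:robot.read_camera(n) for n in("scene","side","wrist")}
pickle.dump(d,open("c2.pkl","wb"))
a,b,w=[d[n]["frame"][:,:,::-1] for n in("scene","side","wrist")]
cv2.imwrite("pics/w2.png",np.hstack([cv2.resize(a[130:290,240:400],(384,384)),w[:,60:460]]))
E
python3 plan.py
```

```text
t 3.83 pose [ 0.5341 -0.2828  0.1377 -0.0763] tilt [0.007 0.004] F [-1.1 -0.  -0.5] q6 1.08 open 0.0401 0.0
```

View pics/w2.png

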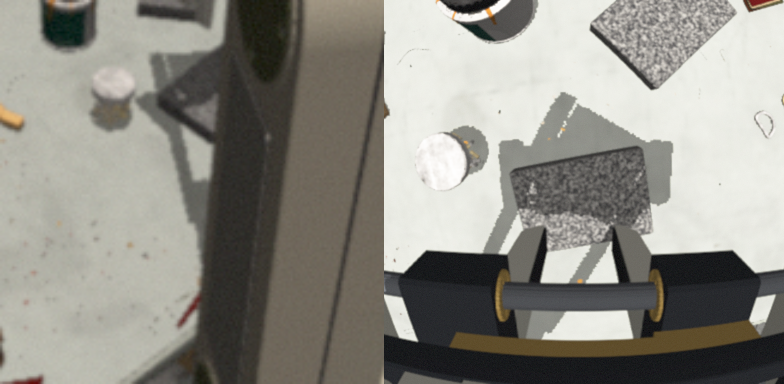

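Run:
```python
from h import *
np.set_printoptions(precision=4,suppress=True)
d=pickle.load(open("c2.pkl","rb"));c=d["wrist"]
f=lambda u:np.array(u)+[60-384,0]
P=plane(c,f([(516,178),(643,155),(652,230)]),.026,True);print(P[:,:2], np.linalg.norm(np.diff(P,axis=0),axis=1))
print("bottom",plane(c,f([(511,171),(640,148)]),0,True)[:,:2])
print("jar",plane(c,f([(442,161)]),.066,True))
print(proj(c,[[.5341,-.2828,.1127]],True)-[60-384,0], cen(c))
```

```text
[[ 0.5532 -0.2223]
 [ 0.5665 -0.349 ]
 [ 0.4865 -0.3573]] [0.1275 0.0804]
bottom [[ 0.5563 -0.2117]
 [ 0.5703 -0.3516]]
jar [[ 0.5829 -0.1645  0.066 ]]
[[578.5753 223.1815]] [ 0.6098 -0.2879  0.311 ]
```

Run:
```python
from h import *
np.set_printoptions(precision=1,suppress=True)
d=pickle.load(open("c2.pkl","rb"));c=d["wrist"]
T=np.array([.5341,-.2828,.1377]);ps=-.0763
x=np.array([np.cos(ps),np.sin(ps),0]);y=np.array([np.sin(ps),-np.cos(ps),0]);z=np.array([0,0,-1])
for dz in (0,.006,.025,.04):
  print(dz,[ (proj(c,T+x*a+y*b+z*dz,True)[0]-[60-384,0]) for a in(-.0075,.0075) for b in(-.0375,-.02,.02,.0375)])
from plant import robot
s=robot.read_state();print(s["force"],s["opening"],s["q"],s["tool_pos"])
w=d["wrist"]["frame"];g=w.mean(2);print(g[215:260:3,60-384+535-0+0].round(), g[215:260:3,60-384+628].round())
```

```text
0 [array([521.1, 247.3]), array([547.8, 247.7]), array([609.7, 247.6]), array([636.3, 247. ]), array([519.5, 226. ]), array([546.8, 226.2]), array([610.6, 226. ]), array([637.9, 225.7])]
0.006 [array([522.7, 243.5]), array([548.6, 243.9]), array([608.8, 243.7]), array([634.7, 243.2]), array([521.2, 222.6]), array([547.7, 222.8]), array([609.6, 222.7]), array([636.1, 222.3])]
0.025 [array([527.1, 232.6]), array([550.9, 232.8]), array([606.2, 232.7]), array([630. , 232.3]), array([525.9, 213.2]), array([550.3, 213.3]), array([606.8, 213.1]), array([631.2, 212.9])]
0.04 [array([530.1, 225.2]), array([552.5, 225.3]), array([604.5, 225.2]), array([626.8, 224.9]), array([529.1, 206.8]), array([552. , 206.8]), array([605. , 206.7]), array([627.8, 206.5])]
[-1.1 -0.  -0.5] 0.04005594287849964 [-0.6  0.2  1.6  0.   1.4  1.1] [ 0.5 -0.3  0.1]
[149. 161. 157. 170. 111. 106. 105. 105. 105. 105. 106. 108. 102.  91.
  70.] [ 86. 100.  88.  95. 103. 105. 105. 104. 106. 105. 104. 105. 105. 104.
 107.]
```

apply_moves([
  [3.5,0,0],
  [3.5,0,0],
  [0,0,3.5],
  [0,0,3.5],
  [0,0,3.5],
  [0,0,0],
  [0,0,0],
], twist=[0,0,0,0,0,0,0])

```text
t: 4.7
tool_pos: [0.6012, -0.2869, 0.0288]
orientation: [3.139, -0.121, 0.001]
force: [-0.4, -0.1, 1.4]
opening: 0.0398
gripper_force: 0.0
```

```bash
python3 - <<'E'
from h import *
from plant import robot
d={n:robot.read_camera(n) for n in("side","wrist")}
pickle.dump(d,open("c3.pkl","wb"))
b,w=[d[n]["frame"][:,:,::-1] for n in("side","wrist")]
cv2.imwrite("pics/w3.png",np.hstack([cv2.resize(b[110:206,212:308],(384,384)),w[:,60:460]]))
E
python3 plan.py
```

```text
t 4.8 pose [ 0.602  -0.2876  0.0304 -0.077 ] tilt [0.003 0.001] F [-0.6 -0.3  0.7] q6 1.13 open 0.0399 0.0
```

View pics/w3.png

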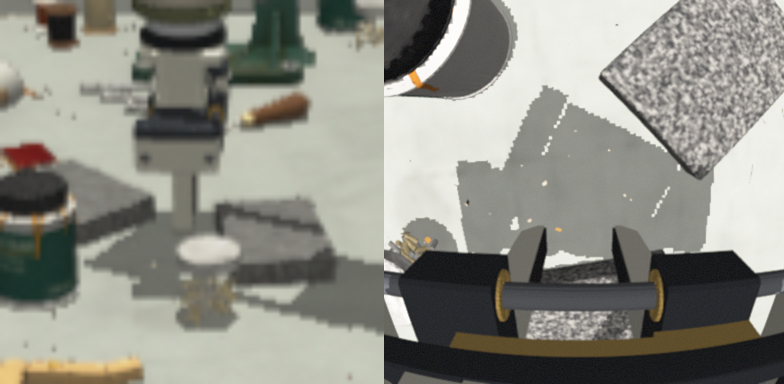

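Run:
```python
from h import *
np.set_printoptions(precision=1,suppress=True)
d=pickle.load(open("c3.pkl","rb"));c=d["side"]
for z in(.0,.005,.03,.055,.09): print(z,(proj(c,[[.602,-.27,z]])-[212,110])*4)
w=d["wrist"]
T=np.array([.602,-.2876,.0304]);ps=-.077
print("slab far edge", plane(w,np.array([(548,272),(615,262)])+[60-384,0],.026,True))
```

```text
0.0 [[182.1 261.1]]
0.005 [[182.  256.2]]
0.03 [[181.6 231.3]]
0.055 [[181.3 206. ]]
0.09 [[180.7 170. ]]
slab far edge [[ 0.6 -0.3  0. ]
 [ 0.6 -0.3  0. ]]
```

apply_moves([
  [0,0,0.5],
  [0,0,0.5],
  [0,0,0],
], twist=[0,0,0])

```text
t: 5.18
tool_pos: [0.6, -0.2866, 0.0174]
orientation: [-3.139, 0.121, 0.001]
force: [-0.5, -0.3, -0.3]
opening: 0.0398
gripper_force: 0.0
```

```bash
python3 plan.py; python3 -c "
from plant import robot
print(robot.tips_ahead,robot.read_state()['force'],[a for a in dir(robot) if a[0]!='_'])"
```

```text
t 5.17 pose [ 0.6    -0.2866  0.0174 -0.0773] tilt [-0.001 -0.   ] F [-0.5 -0.3 -0.3] q6 1.13 open 0.0398 0.0
0.025 [-0.51933397 -0.30728891 -0.3396582 ] ['IKError', 'close_job', 'read_camera', 'read_state', 'tips_ahead']
```

apply_moves([
  [0,0,0.3],
  [0,0,0.3],
  [0,0,0],
], twist=[0,0,0])

```text
t: 5.55
tool_pos: [0.6002, -0.2867, 0.0115]
orientation: [-3.139, 0.121, 0.001]
force: [0.5, 0.0, 0.3]
opening: 0.04
gripper_force: 0.0
```

apply_moves([
  [0,0,0.3],
  [0,0,0],
], twist=[0,0])

```text
t: 5.8
tool_pos: [0.6003, -0.2867, 0.0087]
orientation: [-3.139, 0.121, 0.001]
force: [0.1, -0.0, -1.2]
opening: 0.04
gripper_force: 0.0
```

apply_moves([
  [-1.0,0,0],
  [-1.0,0,0],
  [-1.0,0,0],
  [-1.0,0,0],
  [-0.8,0,0],
  [-0.8,0,0],
], twist=[0,0,0,0,0,0])

```text
t: 6.55
tool_pos: [0.5443, -0.2826, 0.0092]
orientation: [3.139, -0.121, 0.001]
force: [4.8, -1.3, -0.9]
opening: 0.0397
gripper_force: 2.6
```

apply_moves([
  [-0.8,0,0],
  [-0.8,0,0],
  [-0.8,0,0],
  [0,0,0],
  [1.0,0,0],
  [1.0,0,-1],
  [0,0,-4],
  [0,0,-5],
], twist=[0,0,0,0,0,0,0,0])

```text
t: 7.55
tool_pos: [0.5405, -0.2815, 0.1093]
orientation: [-3.138, 0.12, 0.004]
force: [0.7, -0.3, 0.3]
opening: 0.0396
gripper_force: 0.0
```

```bash
python3 - <<'E'
from h import *
from plant import robot
d={n:robot.read_camera(n) for n in("wrist",)}
pickle.dump(d,open("c4.pkl","wb"))
np.set_printoptions(precision=4,suppress=True)
c=d["wrist"];im=c["frame"].astype(int)
# stone: high local variance + grey; print contour corners
g=cv2.cvtColor(c["frame"],cv2.COLOR_RGB2GRAY);s=cv2.GaussianBlur(g.astype(float),(0,0),3);v=np.sqrt(np.maximum(cv2.GaussianBlur(g.astype(float)**2,(0,0),3)-s*s,0))
m=((v>12)&(s<170)).astype(np.uint8);m[250:]=0
for q in cv2.findContours(m,0,2)[0]:
    if cv2.contourArea(q)>1500:
        ap=cv2.approxPolyDP(q,6,True)[:,0];print(cv2.contourArea(q));print(np.c_[ap,plane(c,ap,.026,True)[:,:2]])
E
python3 plan.py 0.48,-0.42,0.12,1.49 0.46,-0.41,0.03,1.49
```

```text
21078.5
[[169.     146.       0.5941  -0.2095]
 [174.     217.       0.5283  -0.2044]
 [158.     249.       0.4959  -0.1818]
 [175.     249.       0.4953  -0.1995]
 [183.     236.       0.5086  -0.21  ]
 [191.     249.       0.4946  -0.2157]
 [209.     230.       0.5133  -0.236 ]
 [208.     249.       0.4937  -0.2323]
 [302.     249.       0.4868  -0.3217]
 [299.     230.       0.5069  -0.3192]
 [324.     249.       0.4846  -0.3432]
 [316.     213.       0.5223  -0.3354]
 [353.     203.       0.529   -0.371 ]
 [356.     147.       0.5809  -0.3737]
 [251.     102.       0.6247  -0.2841]
 [241.      88.       0.6373  -0.2767]
 [203.     147.       0.5901  -0.2399]]
8096.0
[[271.      25.       0.6909  -0.3061]
 [341.      91.       0.6306  -0.3618]
 [372.      62.       0.6568  -0.3928]
 [373.      50.       0.668   -0.3948]
 [390.      46.       0.6727  -0.4124]
 [427.       6.       0.7184  -0.4596]
 [289.       0.       0.714   -0.3234]]
t 7.6 pose [ 0.5446 -0.284   0.1187 -0.0766] tilt [0.008 0.004] F [ 2.4 -1.6  5.8] q6 1.08 open 0.04 0.0
0.48,-0.42,0.12,1.49 9 [[-0.6, 1.56, -0.01], [-0.86, 1.43, -0.01], [-1.1, 1.26, -0.02], [-1.3, 1.06, -0.01], [-1.46, 0.81, -0.02], [-1.58, 0.55, -0.01], [-1.65, 0.27, -0.02], [-1.67, -0.02, -0.01], [-1.65, -0.32, -0.02]] [np.float64(-0.174), np.float64(-0.174), np.float64(-0.174), np.float64(-0.174), np.float64(-0.174), np.float64(-0.174), np.float64(-0.174), np.float64(-0.174), np.float64(-0.174)]
0.46,-0.41,0.03,1.49 2 [[0.42, -1.04, 4.5], [0.41, -1.03, 4.5]] [np.float64(-0.0), np.float64(-0.0)]
```

apply_moves([
  [-0.6,1.4,0],
  [-0.9,1.3,0],
  [-1.1,1.2,0],
  [-1.2,1.0,0],
  [-1.4,0.8,0],
  [-1.5,0.5,0],
  [-1.5,0.3,0],
  [-1.5,0,0],
], twist=[-0.174,-0.174,-0.174,-0.174,-0.174,-0.174,-0.174,-0.174], gripper=5.0)

```text
t: 8.6
tool_pos: [0.4865, -0.3954, 0.1096]
orientation: [2.481, 1.927, 0.0]
force: [-0.8, -0.5, -0.8]
opening: 0.0499
gripper_force: 0.0
```

apply_moves([
  [-1.5,-0.3,0],
  [0,0,0],
], twist=[-0.174,0])

```text
t: 8.85
tool_pos: [0.4795, -0.4094, 0.1095]
orientation: [2.312, 2.126, -0.0]
force: [-0.0, 0.5, -0.9]
opening: 0.0502
gripper_force: 0.0
```

```bash
python3 - <<'E'
from h import *
from plant import robot
d={n:robot.read_camera(n) for n in("wrist","scene","side")}
pickle.dump(d,open("c5.pkl","wb"))
b,w=[d[n]["frame"][:,:,::-1] for n in("scene","wrist")]
cv2.imwrite("pics/w5.png",np.hstack([b[:,100:400],w]))
E
python3 plan.py 0.461,-0.405,0.09,1.49 0.461,-0.405,0.009,1.49
```

```text
t 9.0 pose [ 0.4798 -0.408   0.1092  1.4853] tilt [0. 0.] F [-0.4 -0.1 -0.3] q6 -0.7 open 0.0501 0.0
0.461,-0.405,0.09,1.49 1 [[0.14, -1.9, 1.92]] [np.float64(-0.005)]
0.461,-0.405,0.009,1.49 2 [[0.0, -0.0, 4.05], [0.0, -0.0, 4.05]] [np.float64(0.0), np.float64(0.0)]
```

View pics/w5.png

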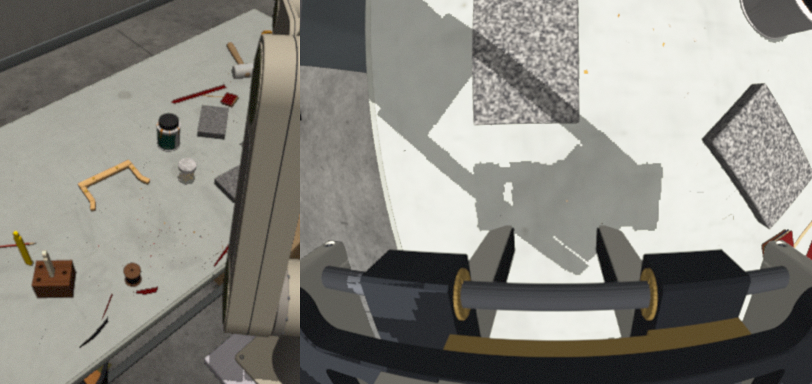

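Wrist view: the slab is straight ahead, with its near end along row 124, columns 173–279 of the wrist frame.

Run:
```python
from h import *
np.set_printoptions(precision=4,suppress=True)
d=pickle.load(open("c5.pkl","rb"));c=d["wrist"]
P=plane(c,[(173,124),(279,124),(173,40),(279,40)],.026,True);print(P)
```

```text
[[ 0.4147 -0.3362  0.026 ]
 [ 0.5055 -0.3454  0.026 ]
 [ 0.4216 -0.262   0.026 ]
 [ 0.5115 -0.2728  0.026 ]]
```

apply_moves([
  [0.3,-2.0,3.3],
  [0,0,3.3],
  [0,0,3.4],
  [0.5,0,0],
  [1.5,0,0],
  [1.5,0,0],
  [1.5,0,0],
  [1.5,0,0],
], twist=[0,0,0,0,0,0,0,0])

```text
t: 10.0
tool_pos: [0.4658, -0.3394, 0.0104]
orientation: [2.308, 2.127, -0.001]
force: [-0.7, -6.4, 2.0]
opening: 0.0499
gripper_force: 2.9
```

```bash
python3 plan.py 0.4865,-0.04,0.009,1.49,12
```

```text
t 10.0 pose [ 0.4658 -0.3394  0.0104  1.4892] tilt [-0.003  0.002] F [-0.7 -6.4  2. ] q6 -0.64 open 0.0499 2.945764660835266
0.4865,-0.04,0.009,1.49,12 12 [[2.5, -0.03, 0.01], [2.5, -0.03, 0.01], [2.5, -0.03, 0.01], [2.5, -0.03, 0.01], [2.5, -0.03, 0.01], [2.5, -0.03, 0.01], [2.5, -0.03, 0.01], [2.5, -0.03, 0.01], [2.5, -0.03, 0.02], [2.5, -0.03, 0.01], [2.5, -0.04, 0.02], [2.5, -0.03, 0.01]] [np.float64(-0.0), np.float64(-0.0), np.float64(-0.0), np.float64(-0.0), np.float64(-0.0), np.float64(-0.0), np.float64(-0.0), np.float64(-0.0), np.float64(-0.0), np.float64(-0.0), np.float64(-0.0), np.float64(-0.0)]
```

apply_moves([
  [2.2,0,0],
  [2.2,0,0],
  [2.2,0,0],
  [2.2,0,0],
  [2.2,0,0],
  [2.2,0,0],
  [2.2,0,0],
  [2.2,0,0],
], twist=[0,0,0,0,0,0,0,0])

```text
t: 11.0
tool_pos: [0.4803, -0.1641, 0.0104]
orientation: [2.308, 2.126, -0.0]
force: [0.6, -6.0, 3.8]
opening: 0.05
gripper_force: 3.4
```

```bash
python3 - <<'E'
from h import *
from plant import robot
np.set_printoptions(precision=4,suppress=True)
d={n:robot.read_camera(n) for n in("wrist","scene","side")}
pickle.dump(d,open("c6.pkl","wb"))
c=d["wrist"];h=cv2.cvtColor(c["frame"],cv2.COLOR_RGB2HSV)
m=((h[...,1]>80)&(h[...,2]>120)&(h[...,0]>10)&(h[...,0]<25)).astype(np.uint8);m[240:]=0
for q in cv2.findContours(m,0,2)[0]:
    if cv2.contourArea(q)>400:
        ap=cv2.approxPolyDP(q,3,True)[:,0];print(np.c_[ap,plane(c,ap,.016,True)[:,:2]])
g=cv2.cvtColor(c["frame"],cv2.COLOR_RGB2GRAY);s=cv2.medianBlur(g,11)
m=((s<165)&(h[...,1]<60)).astype(np.uint8)
for q in cv2.findContours(m[:240],0,2)[0]:
    if cv2.contourArea(q)>1500:
        ap=cv2.approxPolyDP(q,6,True)[:,0];print("dark");print(np.c_[ap,plane(c,ap,.026,True)[:,:2]])
E
python3 plan.py 0.4865,-0.03,0.009,1.49,7
```

```text
[[472.      59.       0.6331  -0.054 ]
 [479.      78.       0.6387  -0.0665]
 [498.      70.       0.6596  -0.0586]
 [511.      73.       0.6749  -0.059 ]
 [511.      68.       0.6753  -0.0552]
 [502.      62.       0.6649  -0.0521]
 [503.      52.       0.6672  -0.0444]
 [511.      54.       0.6768  -0.0445]
 [489.      50.       0.6515  -0.0452]]
dark
[[  0.      31.       0.3192  -0.0015]
 [  0.     239.       0.2826  -0.1512]
 [ 31.     239.       0.321   -0.1515]
 [ 32.     231.       0.3248  -0.1454]
 [ 92.     239.       0.3776  -0.1525]
 [ 84.     231.       0.373   -0.1468]
 [109.     115.       0.4064  -0.0794]
 [160.     136.       0.4354  -0.0952]
 [163.     185.       0.4331  -0.1221]
 [127.     191.       0.4104  -0.1236]
 [132.     239.       0.4069  -0.1534]
 [172.     239.       0.4327  -0.1546]
 [177.     230.       0.4368  -0.1491]
 [183.     239.       0.4394  -0.155 ]
 [445.     239.       0.6068  -0.1731]
 [452.     228.       0.6116  -0.1657]
 [443.     210.       0.6015  -0.152 ]
 [455.     198.       0.6107  -0.1448]
 [406.     177.       0.5714  -0.1285]
 [
[... 2070 characters left out ...]
.     100.       0.4337  -0.0755]
 [ 55.      72.       0.3707  -0.0462]
 [ 28.      76.       0.3474  -0.0427]
 [ 15.      64.       0.3353  -0.0311]
 [ 69.     218.       0.3635  -0.1375]
 [ 41.     174.       0.3478  -0.1068]
 [  9.      64.       0.3291  -0.0292]
 [  0.      60.       0.3195  -0.0234]]
t 11.15 pose [ 0.4794 -0.1625  0.0094  1.4905] tilt [0. 0.] F [-0.8 -0.3 -0.3] q6 -0.35 open 0.0499 0.0
0.4865,-0.03,0.009,1.49,7 7 [[1.9, -0.05, 0.01], [1.89, -0.05, 0.0], [1.9, -0.05, 0.01], [1.89, -0.05, 0.0], [1.9, -0.05, 0.01], [1.89, -0.05, 0.0], [1.9, -0.06, 0.01]] [np.float64(0.0), np.float64(0.0), np.float64(0.0), np.float64(0.0), np.float64(0.0), np.float64(0.0), np.float64(0.0)]
```

apply_moves([
  [1.9,0,0],
  [1.9,0,0],
  [1.9,0,0],
  [1.9,0,0],
  [1.9,0,0],
  [1.9,0,0],
  [1.9,0,0],
  [0,0,0],
], twist=[0,0,0,0,0,0,0,0])

```text
t: 12.15
tool_pos: [0.4901, -0.0305, 0.009]
orientation: [-2.309, -2.129, -0.0]
force: [0.3, 0.1, -0.5]
opening: 0.0502
gripper_force: 0.0
```

apply_moves([
  [-1.5,0,0],
  [-1.5,0,-1],
  [0,0,-4],
  [0,0,-5],
  [0,-1.5,-2],
], twist=[0,0,0,0,0])

```text
t: 12.78
tool_pos: [0.4749, -0.0619, 0.1335]
orientation: [2.309, 2.123, 0.005]
force: [0.5, -0.1, -1.0]
opening: 0.0499
gripper_force: 0.0
```

```bash
python3 plan.py 0.36,0.05,0.13,-0.085
```

```text
t 12.78 pose [ 0.4749 -0.0619  0.1335  1.4871] tilt [-0.001  0.006] F [ 0.5 -0.1 -1. ] q6 -0.15 open 0.0499 0.0
0.36,0.05,0.13,-0.085 9 [[1.13, -1.38, 0.04], [0.88, -1.55, 0.04], [0.59, -1.68, 0.04], [0.29, -1.76, 0.04], [-0.02, -1.78, 0.04], [-0.33, -1.75, 0.04], [-0.63, -1.67, 0.04], [-0.91, -1.53, 0.03], [-1.17, -1.35, 0.04]] [np.float64(0.175), np.float64(0.175), np.float64(0.175), np.float64(0.175), np.float64(0.175), np.float64(0.175), np.float64(0.175), np.float64(0.175), np.float64(0.175)]
```

apply_moves([
  [1.1,-1.4,0],
  [0.9,-1.6,0],
  [0.6,-1.7,0],
  [0.3,-1.8,0],
  [0,-1.8,0],
  [-0.3,-1.8,0],
  [-0.6,-1.7,0],
  [-0.9,-1.5,0],
], twist=[0.175,0.175,0.175,0.175,0.175,0.175,0.175,0.175], gripper=7.0)

```text
t: 13.78
tool_pos: [0.3696, 0.0402, 0.1297]
orientation: [3.139, 0.128, 0.001]
force: [0.5, -0.4, -0.3]
opening: 0.0699
gripper_force: 0.0
```

apply_moves([
  [-1.2,-1.3,0],
  [0,0,0],
], twist=[0.175,0])

```text
t: 14.02
tool_pos: [0.3567, 0.0524, 0.1296]
orientation: [-3.139, 0.134, -0.002]
force: [-0.0, -0.4, -0.6]
opening: 0.0703
gripper_force: 0.0
```

```bash
python3 - <<'E'
from h import *
from plant import robot
d={n:robot.read_camera(n) for n in("wrist","scene","side")}
pickle.dump(d,open("c7.pkl","wb"))
b,w=[d[n]["frame"][:,:,::-1] for n in("scene","wrist")]
cv2.imwrite("pics/w7.png",np.hstack([b[100:,60:348],w[:284]]))
E
python3 plan.py
```

```text
t 14.18 pose [ 0.3572  0.0521  0.1295 -0.0832] tilt [0.001 0.   ] F [-0.3  0.2 -0.3] q6 1.66 open 0.0701 0.0
```

View pics/w7.png

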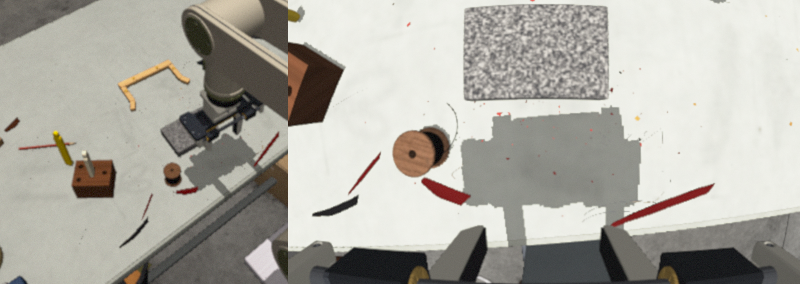

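The slab is in view in the wrist image at (176–320, 8–99), parallel to the gripper, and the spool is at (132,152). The nest is clear in the scene view.

Run:
```python
from h import *
np.set_printoptions(precision=4,suppress=True)
d=pickle.load(open("c7.pkl","rb"));c=d["wrist"]
P=plane(c,[(176,9),(177,97),(320,95),(320,9)],.026,True)[:,:2];print(P,P.mean(0),np.linalg.norm(np.diff(P,axis=0),axis=1))
print("spool",plane(c,[(132,152)],.048,True),"red",plane(c,[(182,200)],0,True))
# nest: minAreaRect-like fit from three epochs, scene+side; back-rail midline by mask columns
for f in("c0","c7"):
  D=pickle.load(open(f+".pkl","rb"))
  for nm,(x0,y0,x1,y1) in(("scene",(170,150,260,215)),("side",(190,190,260,250))):
    k=D[nm];h=cv2.cvtColor(k["frame"][y0:y1,x0:x1],cv2.COLOR_RGB2HSV);m=((h[...,1]>85)&(h[...,2]>90)&(h[...,0]<25))
    v,u=np.nonzero(m);X=plane(k,np.c_[u+x0,v+y0],.012)[:,:2]
    r=cv2.minAreaRect(X.astype(np.float32));
    # rail points: far in x
    s=X[(X[:,1]>-.03)&(X[:,1]<.085)&(X[:,0]>.7)];p=np.polyfit(s[:,1],s[:,0],1)
    print(f,nm,"box",r,"rail x=%.4f%+.3f y"%(p[1],p[0]),"std",(s[:,0]-np.polyval(p,s[:,1])).std())
    q=X[X[:,0]<.70];print("   cheeks: +",q[q[:,1]>.03].mean(0)," -",q[q[:,1]<.03].mean(0))
```

```text
[[ 0.5413  0.1113]
 [ 0.4544  0.1168]
 [ 0.4443 -0.0145]
 [ 0.5283 -0.0226]] [0.4921 0.0478] [0.0871 0.1317 0.0844]
spool [[0.4102 0.1594 0.048 ]] red [[0.3481 0.1323 0.    ]]
c0 scene box ((0.6985615491867065, 0.028326749801635742), (0.19860810041427612, 0.11627798527479172), 84.1451416015625) rail x=0.7391+0.096 y std 0.008255463727774987
   cheeks: + [0.6748 0.1173]  - [ 0.6645 -0.0519]
c0 side box ((0.6945821046829224, 0.0670488178730011), (0.1435476392507553, 0.27634790539741516), 6.309973239898682) rail x=0.7412+0.098 y std 0.006375427447147166
   cheeks: + [0.6757 0.122 ]  - [ 0.6674 -0.0467]
c7 scene box ((0.6978863477706909, 0.028807736933231354), (0.19860611855983734, 0.11631937325000763), 84.63826751708984) rail x=0.7388+0.100 y std 0.008251756795302677
   cheeks: + [0.6745 0.1174]  - [ 0.6648 -0.0518]
c7 side box ((0.6945821046829224, 0.0670488178730011), (0.1435476392507553, 0.27634790539741516), 6.309973239898682) rail x=0.7409+0.092 y std 0.006660522972378793
   cheeks: + [0.6762 0.1216]  - [ 0.6674 -0.0467]
```

apply_moves([
  [2.1,-0.2,1.0],
  [2.1,-0.3,3.5],
  [0,0,3.7],
  [0,0,3.6],
  [1.5,0,0],
  [1.5,0,0],
  [1.0,0,0],
  [1.5,0,0],
], twist=[0.015,0,0,0,0,0,0,0])

```text
t: 15.18
tool_pos: [0.4516, 0.0482, 0.0103]
orientation: [-3.138, 0.157, 0.009]
force: [-12.2, 0.8, 10.5]
opening: 0.0699
gripper_force: 6.1
```

apply_moves([
  [2.0,0,0],
  [2.0,0,0],
  [2.0,0,0],
  [2.0,0,0],
  [2.0,0,0],
  [1.5,0,0],
  [0,0,0],
], twist=[0,0,0,0,0,0,0])

```text
t: 16.05
tool_pos: [0.5688, 0.0362, 0.0108]
orientation: [3.138, -0.158, -0.0]
force: [0.1, 0.4, -1.2]
opening: 0.07
gripper_force: 0.0
```

```bash
python3 plan.py 0.6285,0.0365,0.012,-0.098
python3 - <<'E'
from h import *
from plant import robot
d={n:robot.read_camera(n) for n in("scene","side","wrist")}
pickle.dump(d,open("c8.pkl","wb"))
cv2.imwrite("pics/w8.png",np.hstack([cv2.resize(d["scene"]["frame"][140:220,160:260,::-1],(400,320)),cv2.resize(d["side"]["frame"][180:260,180:280,::-1],(400,320))]))
E
```

```text
t 16.05 pose [ 0.5688  0.0362  0.0108 -0.1003] tilt [-0.  0.] F [ 0.1  0.4 -1.2] q6 1.64 open 0.07 0.0
0.6285,0.0365,0.012,-0.098 2 [[2.97, -0.31, -0.06], [2.97, -0.31, -0.06]] [np.float64(-0.001), np.float64(-0.001)]
```

View pics/w8.png

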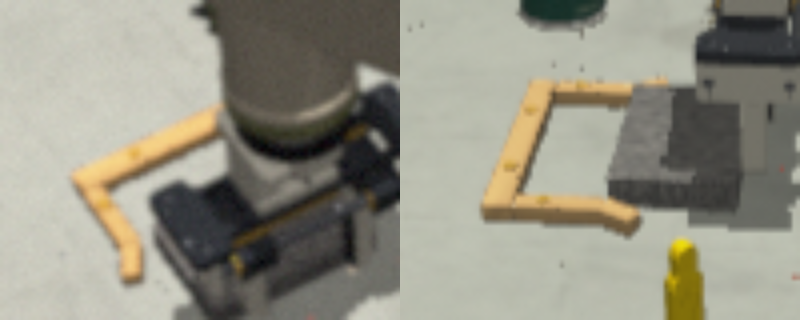

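apply_moves([
  [1.0,0,0],
  [1.0,0,0],
  [1.0,0,0],
  [1.0,0,0],
  [0.8,0,0],
], twist=[0,0,0,0,0])

```text
t: 16.82
tool_pos: [0.6141, 0.0322, 0.0106]
orientation: [-3.138, 0.158, 0.006]
force: [-10.0, 0.8, 6.0]
opening: 0.0699
gripper_force: 4.6
```

apply_moves([
  [0.6,0,0],
  [0.4,0,0],
  [0.3,0,0],
], twist=[0,0,0])

```text
t: 17.2
tool_pos: [0.6268, 0.0309, 0.0106]
orientation: [-3.138, 0.158, 0.006]
force: [-9.1, 0.6, 6.0]
opening: 0.0699
gripper_force: 4.4
```

apply_moves([
  [0.3,0,0],
  [0.3,0,0],
  [0.2,0,0],
], twist=[0,0,0])

```text
t: 17.58
tool_pos: [0.6328, 0.0303, 0.0106]
orientation: [-3.138, 0.157, 0.013]
force: [-23.7, 0.9, 18.9]
opening: 0.0702
gripper_force: 12.0
```

apply_moves([
  [0.2,0,0],
  [0.2,0,0],
], twist=[0,0])

```text
t: 17.82
tool_pos: [0.6329, 0.0302, 0.0106]
orientation: [3.138, -0.157, -0.026]
force: [-43.7, 1.7, 35.1]
opening: 0.0698
gripper_force: 21.8
```

apply_moves([
  [-1.0,0,0],
  [-1.5,0,0],
  [-1.5,0,-1],
  [0,0,-4],
  [0,0,-5],
  [0,0,-5],
  [0,0,-4],
  [0,0,0],
], twist=[0,0,0,0,0,0,0,0])

```text
t: 18.82
tool_pos: [0.6036, 0.0334, 0.2063]
orientation: [-3.137, 0.158, -0.014]
force: [-0.2, -0.3, -0.3]
opening: 0.0702
gripper_force: 0.0
```

```bash
python3 - <<'E'
from h import *
from plant import robot
np.set_printoptions(precision=4,suppress=True)
c=robot.read_camera("wrist");pickle.dump(c,open("c9.pkl","wb"))
h=cv2.cvtColor(c["frame"],cv2.COLOR_RGB2HSV);s=cv2.medianBlur(c["frame"],9).astype(int)
v,u=np.nonzero((h[...,1]>80)&(h[...,2]>120)&(h[...,0]>10)&(h[...,0]<25)&(np.arange(384)[:,None]<235))
X=plane(c,np.c_[u,v],.016,True)[:,:2]; print("nest px",len(X),X.min(0),X.max(0))
k=X[(X[:,1]>-.03)&(X[:,1]<.085)&(X[:,0]>.71)];p=np.polyfit(k[:,1],k[:,0],1);print("rail mid x=%.4f%+.3fy"%(p[1],p[0]),"std",(k[:,0]-np.polyval(p,k[:,1])).std())
m=((np.ptp(s,axis=2)<25)&(s.sum(2)<480)&(np.arange(384)[:,None]<235)).astype(np.uint8)
for q in cv2.findContours(m,0,2)[0]:
    if cv2.contourArea(q)>2500:
        Y=plane(c,q[:,0],.026,True)[:,:2].astype(np.float32)
        print("grey",cv2.contourArea(q),cv2.minAreaRect(Y)); ap=cv2.approxPolyDP(q,6,True)[:,0];print(np.c_[ap,plane(c,ap,.026,True)[:,:2]][:12])
E
python3 plan.py 0.515,0.21,0.24,1.49
```

```text
nest px 3475 [ 0.5476 -0.2863] [0.7832 0.4875]
rail mid x=0.7427+0.084y std 0.006838253821534692
grey 16048.5 ((0.6286718249320984, 0.013909108936786652), (0.18888787925243378, 0.20579099655151367), 84.10858917236328)
[[195.      73.       0.7358   0.0913]
 [193.     181.       0.6063   0.1101]
 [223.     189.       0.5925   0.0744]
 [228.     234.       0.5328   0.076 ]
 [242.     234.       0.5311   0.0581]
 [242.     185.       0.5951   0.0507]
 [284.     182.       0.5937  -0.0004]
 [307.     191.       0.5795  -0.0279]
 [308.     234.       0.522   -0.0265]
 [340.     234.       0.5166  -0.0695]
 [321.     222.       0.5367  -0.0441]
 [335.     137.       0.6432  -0.0668]]
grey 4137.0 ((0.7138546109199524, -0.30151596665382385), (0.15566055476665497, 0.15044912695884705), 84.78619384765625)
[[449.      34.       0.7803  -0.2496]
 [439.      47.       0.7594  -0.2282]
 [444.      73.       0.7235  -0.2321]
 [457.      85.       0.708   -0.2543]
 [472.      84.       0.711   -0.2841]
 [496.     132.       0.6417  -0.3344]
 [511.     135.       0.637   -0.3727]
 [511.      45.       0.7817  -0.3859]
 [490.      68.       0.738   -0.3263]
 [475.      36.       0.7838  -0.3013]]
t 18.88 pose [ 0.6022  0.0334  0.2033 -0.1009] tilt [ 0.005 -0.   ] F [ 0.3  0.1 -1.4] q6 1.64 open 0.0701 0.0
0.515,0.21,0.24,1.49 9 [[-1.16, -1.85, -0.41], [-0.82, -2.03, -0.41], [-0.45, -2.14, -0.41], [-0.06, -2.19, -0.41], [0.32, -2.16, -0.41], [0.7, -2.07, -0.4], [1.06, -1.92, -0.41], [1.38, -1.7, -0.4], [1.65, -1.44, -0.41]] [np.float64(-0.177), np.float64(-0.177), np.float64(-0.177), np.float64(-0.177), np.float64(-0.177), np.float64(-0.177), np.float64(-0.177), np.float64(-0.177), np.float64(-0.177)]
```

apply_moves([
  [-1.2,-1.9,-0.4],
  [-0.8,-2.0,-0.4],
  [-0.5,-2.1,-0.4],
  [0,-2.2,-0.4],
  [0.3,-2.2,-0.4],
  [0.7,-2.1,-0.4],
  [1.1,-1.9,-0.4],
  [1.4,-1.7,-0.4],
], twist=[-0.177,-0.177,-0.177,-0.177,-0.177,-0.177,-0.177,-0.177])

```text
t: 19.88
tool_pos: [0.5221, 0.1917, 0.2309]
orientation: [-2.48, -1.926, 0.004]
force: [-0.4, 0.0, 0.2]
opening: 0.07
gripper_force: 0.0
```

apply_moves([
  [1.6,-1.4,-0.4],
  [0,0,0],
], twist=[-0.177,0])

```text
t: 20.12
tool_pos: [0.5127, 0.2112, 0.2355]
orientation: [-2.304, -2.134, 0.003]
force: [0.4, -0.2, -0.2]
opening: 0.0702
gripper_force: 0.0
```

```bash
python3 - <<'E'
from h import *
from plant import robot
np.set_printoptions(precision=4,suppress=True)
d={n:robot.read_camera(n) for n in("wrist","scene","side")};pickle.dump(d,open("c10.pkl","wb"))
cv2.imwrite("pics/w10.png",np.hstack([d["wrist"]["frame"][:,:,::-1],cv2.resize(d["side"]["frame"][210:310,230:330,::-1],(288,288)).copy() if 0 else cv2.copyMakeBorder(cv2.resize(d["side"]["frame"][210:310,230:330,::-1],(288,288)),0,96,0,0,0)]))
c=d["wrist"];h=cv2.cvtColor(c["frame"],cv2.COLOR_RGB2HSV)
for nm,m in(("brown",(h[...,1]>90)&(h[...,2]<140)&((h[...,0]<15)|(h[...,0]>172))),("ivory",(h[...,1]>15)&(h[...,1]<80)&(h[...,2]>150)&(h[...,0]>12)&(h[...,0]<40))):
    m=m.astype(np.uint8);m[235:]=0
    for q in cv2.findContours(m,0,2)[0]:
        if cv2.contourArea(q)>150:
            ap=cv2.approxPolyDP(cv2.convexHull(q),4,True)[:,0];print(nm,cv2.contourArea(q),cv2.minAreaRect(q));print(np.c_[ap,plane(c,ap,.065,True)[:,:2]])
E
python3 plan.py
```

```text
brown 234.5 ((155.6017303466797, 209.3338165283203), (9.58165168762207, 34.90076446533203), 15.52410888671875)
[[162.     193.       0.3971   0.2011]
 [154.     227.       0.3781   0.1571]
 [148.     220.       0.3717   0.1671]]
brown 279.0 ((189.75559997558594, 199.9678192138672), (28.238727569580078, 17.399986267089844), 43.53120422363281)
[[188.     189.       0.431    0.2035]
 [198.     196.       0.4422   0.1938]
 [194.     216.       0.4337   0.1687]
 [174.     197.       0.4119   0.1949]]
brown 1497.0 ((48.71087646484375, 115.16441345214844), (114.03524017333984, 95.41868591308594), 88.98602294921875)
[[  0.      59.       0.1455   0.4307]
 [ 96.      91.       0.3246   0.3387]
 [ 86.     151.       0.2983   0.2652]
 [  2.     172.       0.1208   0.2569]]
brown 643.5 ((255.51852416992188, 79.20025634765625), (33.116180419921875, 75.45133972167969), 34.508522033691406)
[[284.      53.       0.5563   0.3531]
 [284.      67.       0.555    0.3366]
 [244.     117.       0.5056   0.2823]
 [239.      74.       0.5039   0.3321]]
brown 170.0 ((446.9227294921875, 27.20102310180664), (3
[... 450 characters left out ...]
, (103.56079864501953, 5.758709907531738), 82.64761352539062)
[[111.     186.       0.3277   0.2159]
 [100.      83.       0.3315   0.3476]]
ivory 204.0 ((251.0816192626953, 65.0771484375), (22.116230010986328, 13.454947471618652), 29.357755661010742)
[[245.      57.       0.5122   0.3513]
 [258.      63.       0.5262   0.3431]
 [257.      75.       0.524    0.3292]
 [239.      66.       0.5047   0.3414]]
ivory 194.5 ((97.49964141845703, 41.486122131347656), (83.02352905273438, 5.2479753494262695), 88.40885925292969)
[[96.      0.      0.3294  0.4622]
 [98.     83.      0.3285  0.3482]]
t 20.27 pose [0.5136 0.2098 0.2358 1.4888] tilt [-0.001 -0.001] F [ 0.3 -1.1 -0.3] q6 0.38 open 0.0697 0.0
```

View pics/w10.png

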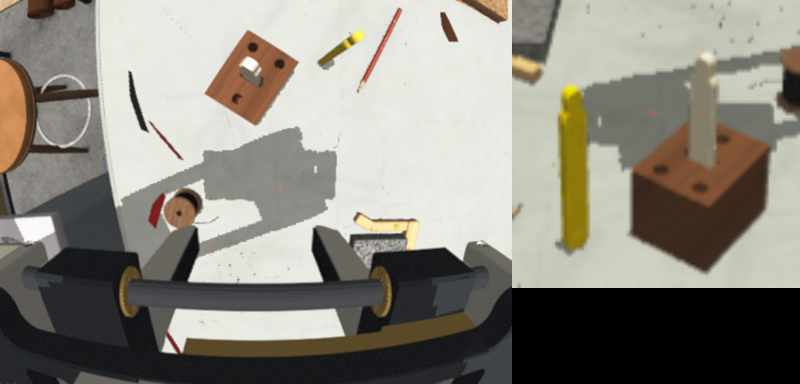

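Wrist view: the stand's top corners are at about (250,30), (298,65), (257,125) and (206,93), so it is turned about 35°. The ivory tip is at (251,68), with its width running from upper left to lower right.

Run:
```python
from h import *
np.set_printoptions(precision=4,suppress=True)
d=pickle.load(open("c10.pkl","rb"));c=d["wrist"]
P=plane(c,[(250,30),(298,65),(257,125),(206,93)],.065,True)[:,:2]
e=np.diff(np.r_[P,P[:1]],axis=0);print(P,P.mean(0),np.linalg.norm(e,axis=1),np.degrees(np.arctan2(e[:,1],e[:,0])))
# refine: brown mask incl. holes
h=cv2.cvtColor(c["frame"],cv2.COLOR_RGB2HSV)
m=((h[...,1]>70)&(h[...,0]<20)|(h[...,2]<70)).astype(np.uint8);m2=np.zeros_like(m);m2[20:135,195:308]=m[20:135,195:308]
q=max(cv2.findContours(m2,0,2)[0],key=cv2.contourArea);print(cv2.contourArea(q),cv2.approxPolyDP(q,4,True)[:,0].tolist())
Y=plane(c,q[:,0],.065,True)[:,:2];print(cv2.minAreaRect(Y.astype(np.float32)))
w=c["frame"].astype(int);sub=w[50:95,232:272]
iv=((sub.min(2)>95)&(np.ptp(sub,axis=2)<60)).astype(np.uint8)
q=max(cv2.findContours(iv,0,2)[0],key=cv2.contourArea);ap=q[:,0]+[232,50]
print("ivory",cv2.contourArea(q),cv2.approxPolyDP(q,2,True)[:,0]+[232,50]); print(cv2.minAreaRect(plane(c,ap,.16,True)[:,:2].astype(np.float32)))
for r in iv[::1]: print("".join(".#"[x] for x in r))
```

```text
[[0.5203 0.3833]
 [0.5711 0.3382]
 [0.5196 0.272 ]
 [0.4648 0.314 ]] [0.5189 0.3269] [0.0679 0.084  0.069  0.0888] [ -41.5714 -127.8949  142.4713   51.325 ]
4551.5 [[247, 31], [205, 93], [255, 124], [297, 61]]
((0.5174086689949036, 0.32782554626464844), (0.08893579244613647, 0.06937553733587265), 52.151710510253906)
ivory 235.5 [[243  58]
 [239  66]
 [258  76]
 [261  71]
 [258  63]
 [252  58]]
((0.5186489224433899, 0.3256741166114807), (0.011869811452925205, 0.018705930560827255), 51.53321838378906)
##......................................
#.......................................
........................................
........................................
........................................
........................................
........................................
.............#####......................
...........##########...................
...........############.................
..........##############................
.........################...............
........##################..............
........###################.............
.......##############
[... 549 characters left out ...]
...
........................................
........................................
........................................
........................................
........................................
........................................
........................................
........................................
........................................
........................................
........................................
........................................
........................................
........................................
........................................
........................................
........................................
```

```bash
python3 plan.py 0.518,0.326,0.21,0.91 0.518,0.326,0.115,0.91,4
```

```text
t 20.27 pose [0.5136 0.2098 0.2358 1.4888] tilt [-0.001 -0.001] F [ 0.3 -1.1 -0.3] q6 0.38 open 0.0697 0.0
0.518,0.326,0.21,0.91 4 [[2.91, -0.13, 0.64], [2.86, -0.55, 0.65], [2.74, -0.95, 0.64], [2.58, -1.34, 0.65]] [np.float64(0.145), np.float64(0.145), np.float64(0.145), np.float64(0.145)]
0.518,0.326,0.115,0.91,4 4 [[0.0, 0.0, 2.37], [0.0, 0.0, 2.38], [0.0, 0.0, 2.37], [0.0, 0.0, 2.38]] [np.float64(-0.0), np.float64(-0.0), np.float64(-0.0), np.float64(-0.0)]
```

apply_moves([
  [2.9,-0.1,0.6],
  [2.9,-0.5,0.6],
  [2.7,-1.0,0.6],
  [2.6,-1.3,0.6],
  [0,0,2.4],
  [0,0,2.4],
  [0,0,2.4],
  [0,0,2.4],
], twist=[0.145,0.145,0.145,0.145,0,0,0,0])

```text
t: 21.28
tool_pos: [0.5188, 0.3255, 0.1155]
orientation: [2.823, 1.378, -0.001]
force: [-0.2, 0.1, 0.4]
opening: 0.0697
gripper_force: 0.0
```

apply_moves([
  [0,0,0],
  [0,0,0],
  [0,0,0],
  [0,0,0],
  [0,0,0],
], twist=[0,0,0,0,0], gripper=0.5, squeeze=6)

```text
t: 21.9
tool_pos: [0.5188, 0.3268, 0.1176]
orientation: [-2.821, -1.383, -0.001]
force: [0.4, 0.3, -0.6]
opening: 0.0248
gripper_force: 0.0
```

```bash
python3 plan.py 0.518,0.326,0.21,0.91 0.54,0.18,0.21,1.47,8 0.54,0.18,0.11,1.47,4
```

```text
t 21.9 pose [0.5188 0.3268 0.1176 0.9118] tilt [0.001 0.   ] F [ 0.4  0.3 -0.6] q6 1.14 open 0.0248 0.0
0.518,0.326,0.21,0.91 2 [[-0.06, -0.01, -4.62], [-0.05, -0.01, -4.62]] [np.float64(0.001), np.float64(0.001)]
0.54,0.18,0.21,1.47,8 8 [[-1.27, 1.34, 0.0], [-1.36, 1.25, 0.0], [-1.45, 1.15, 0.0], [-1.52, 1.04, 0.0], [-1.59, 0.93, 0.0], [-1.65, 0.82, 0.0], [-1.71, 0.7, 0.0], [-1.76, 0.58, 0.0]] [np.float64(-0.07), np.float64(-0.07), np.float64(-0.07), np.float64(-0.07), np.float64(-0.07), np.float64(-0.07), np.float64(-0.07), np.float64(-0.07)]
0.54,0.18,0.11,1.47,4 4 [[0.0, 0.0, 2.5], [0.0, 0.0, 2.5], [0.0, 0.0, 2.5], [0.0, 0.0, 2.5]] [np.float64(-0.0), np.float64(-0.0), np.float64(-0.0), np.float64(-0.0)]
```

Still closing; give it a little more time.

apply_moves([
  [0,0,0],
  [0,0,0],
  [0,0,0],
], twist=[0,0,0])

```text
t: 22.28
tool_pos: [0.5187, 0.3267, 0.1174]
orientation: [-2.821, -1.383, -0.001]
force: [-0.0, -0.4, 2.5]
opening: 0.0201
gripper_force: 6.0
```

apply_moves([
  [0,0,-1.5],
  [0,0,-2.5],
  [0,0,-2.5],
  [0,0,-2.5],
  [0,0,-1],
  [0,0,0],
], twist=[0,0,0,0,0,0])

```text
t: 23.02
tool_pos: [0.519, 0.3268, 0.218]
orientation: [-2.821, -1.383, -0.003]
force: [0.9, 0.3, 0.6]
opening: 0.0201
gripper_force: 6.0
```

```bash
python3 - <<'E'
from h import *
from plant import robot
np.set_printoptions(precision=4,suppress=True)
d={n:robot.read_camera(n) for n in("scene","side")};pickle.dump(d,open("c11.pkl","wb"))
c=d["side"]; s=robot.read_state();T=s["tool_pos"]
u=proj(c,np.array([T+[0,0,k] for k in(.04,0,-.05,-.105)]));print(T,u)
im=c["frame"].astype(int)
x0=int(u[:,0].mean())
for r in range(int(u[0,1])-6,int(u[3,1])+14,3): print(r,"".join("#" if (p.min()>110 and 18<p.max()-p.min()<60 and p[0]>p[2]) else "." for p in im[r,x0-20:x0+20]))
E
python3 plan.py 0.54,0.18,0.215,1.47,8 0.54,0.18,0.115,1.47,4
```

```text
[0.5181 0.3264 0.2159] [[297.2623 188.3883]
 [296.6228 205.5848]
 [295.8627 226.0208]
 [295.0733 247.2454]]
182 ........................................
185 ........................................
188 ....................####................
191 ........................................
194 ........................................
197 .......................#................
200 ........................................
203 ........................................
206 ........................................
209 ................#.......#.#....#........
212 ................#.......................
215 ................#.......................
218 ................#.......................
221 ................#.......................
224 ................#.............#.....#...
227 ................#........#..............
230 ................#......#.#..............
233 ................#......#.#............#.
236 ................#......#.#..............
239 ................#......#.#..............
242 ........................................
245 ................#......#................
24
[... 151 characters left out ...]
......................##..
260 ........................................
t 23.12 pose [0.5181 0.3264 0.2159 0.9118] tilt [-0.001 -0.001] F [ 0.5  0.6 -0.7] q6 1.14 open 0.0198 5.980328321456909
0.54,0.18,0.215,1.47,8 8 [[-1.28, 1.34, 0.01], [-1.37, 1.24, 0.01], [-1.45, 1.15, 0.01], [-1.53, 1.04, 0.01], [-1.6, 0.93, 0.01], [-1.66, 0.82, 0.01], [-1.71, 0.7, 0.02], [-1.76, 0.57, 0.01]] [np.float64(-0.07), np.float64(-0.07), np.float64(-0.07), np.float64(-0.07), np.float64(-0.07), np.float64(-0.07), np.float64(-0.07), np.float64(-0.07)]
0.54,0.18,0.115,1.47,4 4 [[0.0, 0.0, 2.5], [0.0, 0.0, 2.5], [0.0, 0.0, 2.5], [0.0, 0.0, 2.5]] [np.float64(0.0), np.float64(0.0), np.float64(0.0), np.float64(0.0)]
```

apply_moves([
  [-1.3,1.3,0],
  [-1.4,1.2,0],
  [-1.4,1.2,0],
  [-1.5,1.0,0],
  [-1.6,0.9,0],
  [-1.7,0.8,0],
  [-1.7,0.7,0],
  [-1.8,0.6,0],
], twist=[-0.07,-0.07,-0.07,-0.07,-0.07,-0.07,-0.07,-0.07])

```text
t: 24.12
tool_pos: [0.5389, 0.1796, 0.2153]
orientation: [-2.325, -2.111, 0.004]
force: [0.2, -0.7, -1.2]
opening: 0.0199
gripper_force: 6.0
```

apply_moves([
  [0,0,2.5],
  [0,0,2.5],
  [0,0,2.5],
  [0,0,1.5],
  [0,0,0.5],
  [0,0,0],
], twist=[0,0,0,0,0,0])

```text
t: 24.88
tool_pos: [0.5397, 0.1804, 0.1221]
orientation: [-2.329, -2.109, 0.0]
force: [0.3, 0.6, 0.6]
opening: 0.0199
gripper_force: 6.0
```

apply_moves([
  [0,0,0.4],
  [0,0,0.4],
  [0,0,0],
], twist=[0,0,0], squeeze=4)

```text
t: 25.25
tool_pos: [0.5395, 0.1803, 0.1138]
orientation: [-2.329, -2.109, 0.0]
force: [0.8, -0.4, -0.2]
opening: 0.0199
gripper_force: 4.0
```

apply_moves([
  [0,0,0.6],
  [-0.5,0,0.4],
  [-1.5,0,0.2],
  [-2.0,0,0.5],
  [-1.9,0,0.9],
  [-1.7,0,1.2],
], twist=[0,0,0,0,0,0], squeeze=3)

```text
t: 26.0
tool_pos: [0.5319, 0.1028, 0.0753]
orientation: [2.329, 2.108, -0.0]
force: [0.7, -0.4, 0.2]
opening: 0.0199
gripper_force: 3.0
```

```bash
python3 plan.py
python3 - <<'E'
from h import *
from plant import robot
np.set_printoptions(precision=4,suppress=True)
d={n:robot.read_camera(n) for n in("scene","side","wrist")};pickle.dump(d,open("c12.pkl","wb"))
old=pickle.load(open("c7.pkl","rb"))
# moved-in ivory pixels vs. background picture, side & scene
for n in("scene","side"):
    im=d[n]["frame"].astype(int); T=robot.read_state()["tool_pos"]
    print(n,"tcp",proj(d[n],T),"foot if at .18",proj(d[n],[.54,.18,.0]),"foot if upright",proj(d[n],T-[0,0,.0655]))
    h=cv2.cvtColor(d[n]["frame"],cv2.COLOR_RGB2HSV);m=(h[...,0]>14)&(h[...,0]<36)&(h[...,1]>22)&(h[...,1]<90)&(h[...,2]>110)
    u,v=proj(d[n],[.54,.14,.03])[0].astype(int);s=m[v-40:v+40,u-40:u+40]
    for r in s[::3]: print("".join(".#"[int(x)] for x in r[::2]))
E
```

```text
t 26.0 pose [0.5319 0.1028 0.0753 1.4709] tilt [-0.  0.] F [ 0.7 -0.4  0.2] q6 0.2 open 0.0199 3.000345581676811
scene tcp [[222.8676 218.6382]] foot if at .18 [[199.8507 247.2955]] foot if upright [[224.6453 232.7198]]
......#...#...........#....#.#..........
.......#...#...........#................
........#...#...........#...............
.........#..#...........................
.........#..............................
.........#..#...........................
..........##............................
........................................
.......................###..............
......................####...........#..
.....................#####..............
....................######..............
...................#####................
..................#####........#........
................######....#.............
................#####...................
..............######..........#.........
..............##.##.....................
..............####....#.................
........................................
........................................
...................
[... 739 characters left out ...]
...
....................####................
....................####.........#..#...
....................####................
....................####................
...................#####................
#..................#####................
...................#####................
.......#...........#...#................
.......#...........#####................
....................###.................
..........................#.##..........
........................#.......#.......
...................................#....
........#............#.................#
........#..........#....................
...#....#...............................
...#....#...............................
```

apply_moves([
  [-1.4,0,1.4],
  [-1.2,0,1.6],
  [-0.9,0,1.7],
  [-0.4,0,1.1],
  [-0.1,0,0.8],
  [0,0,0.3],
  [0,0,0],
], twist=[0,0,0,0,0,0,0])

```text
t: 27.02
tool_pos: [0.5283, 0.0652, 0.0071]
orientation: [2.328, 2.109, 0.0]
force: [0.0, -0.8, -0.3]
opening: 0.0201
gripper_force: 3.0
```

apply_moves([
  [0,0,0.3],
  [0,0,0],
], twist=[0,0])

```text
t: 27.28
tool_pos: [0.5283, 0.0651, 0.0041]
orientation: [2.328, 2.109, 0.001]
force: [0.3, 0.2, 0.4]
opening: 0.0199
gripper_force: 3.0
```

apply_moves([
  [0,0,0],
  [0,0,0],
  [0,0,-2],
  [0,0,-4],
  [0,0,-4],
  [0,0,-2],
  [0,0,0],
], twist=[0,0,0,0,0,0,0], gripper=6)

```text
t: 28.15
tool_pos: [0.5298, 0.065, 0.1262]
orientation: [2.327, 2.107, 0.005]
force: [0.6, 0.4, 0.6]
opening: 0.0601
gripper_force: 0.0
```

```bash
python3 plan.py
cat > fold.py <<'E'
from h import *
from plant import robot
import sys
np.set_printoptions(precision=4,suppress=True)
d={n:robot.read_camera(n) for n in("wrist","scene","side")};pickle.dump(d,open(sys.argv[1],"wb"));Z=float(sys.argv[2]);g=[float(v) for v in sys.argv[3:5]]
for n in d:
    c=d[n];F=n=="wrist";h=cv2.cvtColor(c["frame"],cv2.COLOR_RGB2HSV)
    m=((h[...,0]>12)&(h[...,0]<38)&(h[...,1]>22)&(h[...,1]<95)&(h[...,2]>110)).astype(np.uint8)
    m=cv2.morphologyEx(m,cv2.MORPH_CLOSE,np.ones((3,3)));best=[]
    for q in cv2.findContours(m,0,2)[0]:
        if cv2.contourArea(q)<60: continue
        X=plane(c,q[:,0],Z,F)[:,:2].astype(np.float32);r=cv2.minAreaRect(X)
        if np.hypot(r[0][0]-g[0],r[0][1]-g[1])<.12 and max(r[1])>.05: print(n,cv2.contourArea(q),np.array(r[0]),np.array(r[1]),round(r[2],1))
E
python3 fold.py c13.pkl 0.009 0.53 0.11
```

```text
t 28.15 pose [0.5298 0.065  0.1262 1.4718] tilt [0.001 0.004] F [0.6 0.4 0.6] q6 0.12 open 0.0601 0.0
wrist 1488.0 [0.5291 0.0726] [0.0852 0.0217] 83.7
scene 291.0 [0.5281 0.1024] [0.0423 0.1662] 2.1
side 92.0 [0.5295 0.0867] [0.1135 0.0221] 84.2
```

Run:
```python
from h import *
d=pickle.load(open("c13.pkl","rb"))
for n in("wrist","scene","side"):
  c=d[n];F=n=="wrist"
  print(n)
  for y in np.arange(.015,.205,.008):
    row=""
    for x in np.arange(.49,.575,.005):
        u,v=np.rint(proj(c,[x+.1*(y-.0726),y,.009],F)[0]).astype(int)
        if not(0<=u<512 and 0<=v<384): row+="    .";continue
        p=c["frame"][v,u].astype(int);row+="%4d%s"%(p.mean(),"*" if p[0]-p[2]>18 else " ")
    print("%.3f"%y,row)
```

```text
wrist
0.015  224  225  227  228  229  230  144  138  142  140  140  139  139  143  136  142  140 
0.023  218  217  228  226  230  203  139  141  141  139  140  140  142  141  143  141  142 
0.031  153  135  145  136  138  135  139  138  175* 139  141  139  140  140  141  140  141 
0.039  137  137  137  139  139  139  154* 198* 198* 212* 139  142  140  144  143  145  143 
0.047  134  135  134* 135  136  141  143  197* 198* 169* 140  142  142  140  142  144  140 
0.055  137  136  135  135  138  141  175* 198* 200* 202* 147  142  141  139  139  140  140 
0.063  134  127  135  134  138  139  187* 198* 199* 199* 143  141  138  139  139  139  138 
0.071  133  132  131  132  134  135  190* 198* 200* 201* 141  137  135  136  135  137  135 
0.079  133  134  133* 134  134  132  195* 199* 201* 201* 138  133  133  134  135  138  139 
0.087  132  133  130  131  132  133  190* 199* 200* 201* 129  134  138  138  140  139  141 
0.095  133  134  133  134  133  132  191* 201* 202* 202* 135  140  139  139  141  142  144 
0.103  141  136  137  135  136  134  192* 200* 201* 200* 138  140  139  141  141  
[... 4839 characters left out ...]
0  235  236* 236* 238  196  203  203  201  201  202  204 
0.151  201  200  197  199  199  199  236  236* 236* 238  199  200  201  201  198  200  201 
0.159  198  198  199  199  199  198  236  237  238  236* 199  201  201  199  197  198  200 
0.167  198  196  197  196  196  196  238  238  238  238  199  201  198  197  197  199  201 
0.175  195  195  196  196  198  197  217* 226* 227* 184* 192  197  199  199  200  199  199 
0.183  195  196  196  197  197  197  141* 133* 130* 138* 196  196  197  196  196  195  194 
0.191  196  197  197  197  197  197  176  158* 154  177* 196  195  196  196  190  189  190 
0.199  154*  89* 171* 198  200  201  201  197  200  198  196  194  194  191  191  188  188
```

apply_moves([
  [2.0,-0.2,0],
  [2.0,-0.1,2.2],
  [0,0,4],
  [0,0,4],
  [0,0,2],
  [0,0,0],
  [0,0,0],
], twist=[0,0,0,0,0,0,0], gripper=6)

```text
t: 29.18
tool_pos: [0.5281, 0.1049, 0.0009]
orientation: [-2.328, -2.108, 0.003]
force: [0.6, -0.2, -0.4]
opening: 0.0602
gripper_force: 0.0
```

apply_moves([
  [0,0,0],
  [0,0,0],
  [0,0,0],
  [0,0,0],
  [0,0,0],
  [0,0,0],
], twist=[0,0,0,0,0,0], gripper=0.5, squeeze=8)

```text
t: 29.92
tool_pos: [0.5293, 0.105, 0.0022]
orientation: [2.328, 2.109, 0.0]
force: [-0.0, -0.6, 1.5]
opening: 0.0197
gripper_force: 8.0
```

```bash
python3 plan.py
python3 - <<'E'
from h import *
np.set_printoptions(precision=4,suppress=True)
d=pickle.load(open("c13.pkl","rb"))
for n in("scene","side"):
    c=d[n];print(n)
    for x in np.arange(.62,.78,.006):
        row=""
        for y in np.arange(-.075,.135,.006):
            u,v=np.rint(proj(c,[x,y,.026])[0]).astype(int);p=c["frame"][v,u].astype(int)
            row+="b" if p[0]-p[2]>40 else "#" if p.mean()<115 else "+" if p.mean()<165 else "."
        print("%.3f"%x,row)
E
```

```text
t 29.93 pose [0.5293 0.105  0.0022 1.4718] tilt [0. 0.] F [-0.  -0.6  1.5] q6 0.2 open 0.0197 8.000145703554153
scene
0.620 .################+++.......+.......
0.626 ########################++#........
0.632 ###############################....
0.638 ###############################...#
0.644 +#################++++++#######..bb
0.650 +################++++++++++#+#+..bb
0.656 +###############+++++++++++++#+.bbb
0.662 +###############+++++++++++++#.bbbb
0.668 ################+#++++++++++##.bbb.
0.674 ###############++++++++++++++#+bbb.
0.680 ###############++++++++++++#+#.bbb.
0.686 ###############++++#+++++++###bbbb.
0.692 ##############++#++++#++++++##bbbb.
0.698 #+++##########++++++++++++++##.bbb.
0.704 #++....+#######++++++++++++###bbbb.
0.710 ###+..++########++++++++++++#+bbb+.
0.716 ####+++++#######+++++++#++++#+bbb+.
0.722 #####+++###b#b##+++#++++++++#bbbb..
0.728 #######+#######+++++++++++++bbbbb..
0.734 #######+######bbbbbbbbbbbbb+bbbbb..
0.740 ##############bbbbbbbbbbbbbbbbbbb..
0.746 ##############+...bbbbbbbbbbbbbbb..
0.752 ##############..........bb.....b...
0.758 ##########
[... 590 characters left out ...]
++++++++++++++++++++++####bb
0.686 ......+++++++++++++++++++++++####bb
0.692 .......++++++++++++++++++++++####bb
0.698 .......++++++++++++++++++++++###bbb
0.704 ..++..++++++++++++++++++++++####bbb
0.710 ......+++++++++++++++++++++++###bbb
0.716 ......+++++++++++++++++++++++###bbb
0.722 ......+++++++++++++++++++++++###bbb
0.728 .+....bbbbbb+++++++++++++++++###bbb
0.734 ......bbbbbbbbbbbbbbb++++++++###bbb
0.740 ......bbbbbbbbbbbbbbbbbbbbbbbbbbbbb
0.746 ...........bbbbbbbbbbbbbbbbbbbbbbbb
0.752 ....................bbbbbbbbbbbbbbb
0.758 .............................b.bb.b
0.764 ...................................
0.770 ...................................
0.776 ...................................
```

apply_moves([
  [0,0,-2],
  [0,0,-3.5],
  [0,0,-3],
  [-1.2,3.2,0],
  [-1.2,3.2,0],
  [-1.2,3.3,0],
  [-1.2,3.3,0],
  [-1.2,3.2,0],
], twist=[0,0,0,0,0,0,0,0])

```text
t: 30.92
tool_pos: [0.6852, 0.0288, 0.0866]
orientation: [-2.328, -2.109, 0.001]
force: [0.8, 0.8, 0.7]
opening: 0.0195
gripper_force: 8.0
```

apply_moves([
  [0,0,0],
  [0,0,0],
], twist=[0,0])

```text
t: 31.18
tool_pos: [0.6835, 0.0296, 0.0864]
orientation: [-2.328, -2.108, 0.001]
force: [0.1, 0.6, -0.6]
opening: 0.0199
gripper_force: 8.0
```

```bash
python3 plan.py 0.685,0.03,0.031,1.475; python3 fold.py c14.pkl 0.097 0.685 0.03
```

```text
t 31.18 pose [0.6835 0.0296 0.0864 1.4717] tilt [ 0.    -0.001] F [ 0.1  0.6 -0.6] q6 0.07 open 0.0199 7.999952584505081
0.685,0.03,0.031,1.475 2 [[0.03, 0.07, 2.77], [0.02, 0.07, 2.77]] [np.float64(-0.002), np.float64(-0.002)]
wrist 4440.0 [0.6851 0.0485] [0.0919 0.0224] 85.0
wrist 3193.5 [0.7211 0.0848] [0.0572 0.1213] 33.1
scene 171.0 [0.6615 0.1166] [0.0795 0.16  ] 37.0
side 115.0 [0.5813 0.0003] [0.0416 0.0839] 0.1
side 337.0 [0.6931 0.0072] [0.0664 0.2348] 0.2
```

Holding fine (opening 19.9 mm). Lower and release.

apply_moves([
  [0,0,2.5],
  [0,0,2.0],
  [0,0,0.6],
  [0,0,0.4],
  [0,0,0],
], twist=[0,0,0,0,0])

```text
t: 31.95
tool_pos: [0.6847, 0.0293, 0.0324]
orientation: [2.328, 2.109, 0.001]
force: [0.0, 0.1, 0.0]
opening: 0.0197
gripper_force: 8.0
```

apply_moves([
  [0,0,0.3],
  [0,0,0.1],
  [0,0,0],
], twist=[0,0,0])

```text
t: 32.33
tool_pos: [0.6846, 0.0293, 0.0283]
orientation: [2.328, 2.109, 0.0]
force: [0.4, -0.3, 0.3]
opening: 0.0199
gripper_force: 8.0
```

apply_moves([
  [0,0,0],
  [0,0,0],
  [0,0,0],
  [0,0,-1],
  [0,0,-3],
  [0,0,-4],
  [0,0,-5],
  [0,0,0],
], twist=[0,0,0,0,0,0,0,0], gripper=5)

```text
t: 33.33
tool_pos: [0.6881, 0.0292, 0.1658]
orientation: [2.323, 2.104, 0.013]
force: [0.8, -0.8, -0.1]
opening: 0.0499
gripper_force: 0.0
```

```bash
python3 plan.py
python3 - <<'E'
from h import *
from plant import robot
d={n:robot.read_camera(n) for n in("wrist","side")};pickle.dump(d,open("c15.pkl","wb"))
for n in d:
    c=d[n];print(n)
    for x in np.arange(.622,.762,.005):
        row=""
        for y in np.arange(-.075,.135,.005):
            u,v=np.rint(proj(c,[x,y,.03],n=="wrist")[0]).astype(int)
            if not(0<=u<512 and 0<=v<384): row+=" ";continue
            q=c["frame"][v,u].astype(int);row+="b" if q[0]-q[2]>40 else "F" if q.mean()>225 or q[0]-q[2]>14 else "#" if q.mean()<115 else "+" if q.mean()<180 else "."
        print("%.3f"%x,row)
    z=.035;h=c["frame"].astype(int);print()
E
```

```text
t 33.33 pose [0.6881 0.0292 0.1658 1.4719] tilt [0.001 0.011] F [ 0.8 -0.8 -0.1] q6 0.07 open 0.0499 0.0
wrist
0.622 #############FF.++++++++++++++++FFFFFFFFFF
0.627 FF+##########FF.+++++++++++++++.FFFFFFFFFF
0.632 F.FF.########.F.+++++++++++++++FFFFFFFFFFF
0.637 F.FFFF.+#####FF.+++++++++++++++.FFFFFFFFFF
0.642 F.FFFbbF++++++####+++++++++++++FFFFFFFFFFF
0.647 FFFFbbbb++++++########++######+.FFFFF.FFFF
0.652 FFFFFbbbF#++++#################++++.FFFFFF
0.657 FFFFFbbbF+++++#################++++.FFFbbF
0.662 FFFFFbbbb#++++#################++++FFF.bbb
0.667 FFFFFFbbb######################+.++.FFbbbb
0.672 FFFFFFbbF#FFFFFFF##############..++FFbbbbF
0.677 FFFFFFFFFFFFFFFFFFFFFFFFFFFF###+++.F.bbbFF
0.682 FFFFFbbFFFFFFFFFFFFFFFFFFFFFFFFFFFFFbbbbFF
0.687 FFFFFFbb##FFFFFFFFFFFFFFFFFFFFFFFFFFbbb.FF
0.692 FFFFFbbb######F#FFFFFFFFFFFFFFFFFFFFbbb.FF
0.697 FFFFFbbb################FFFFFFFFFFFFbbbFFF
0.702 FFFFFbbb#######################++++FbbbFFF
0.707 FFFFFbbb#######################++++FbbbFFF
0.712 FFFFFbbb##############+########+++.FbbbFFF
0.717 FFFFFbbF#######################+++..bbbFFF
0.722 FFF
[... 1158 characters left out ...]
FFFFFFFFFF##bb
0.697 .......FF###############FF#FFFFFFFFF####bb
0.702 .....+.FF######################++F+#####bb
0.707 .......F+#######################++++####bb
0.712 ........F#######################++++####bb
0.717 .......FF#######################++++####bb
0.722 ........+#######################+++#####bb
0.727 ..++...FbbbFbbF#################++++####bb
0.732 .......FbbbbbbbbbbbbbbFF##F#####++++####bb
0.737 .......FbbbbbbbbbbbbbbbbbbbbbbbFFbbbbbbbbb
0.742 .......FFbbbFbbbbbbbbbbbbbbbbbbbbbbbbbbbbb
0.747 .............F+##FFbFbbbbbbbbbbbbbbbbbbbbb
0.752 ..............+#.....+##+F.FFbbFbbbbbbbbbb
0.757 .....................+###++++++##+FFbFbbbb
0.762 ....................+############+.......F
```

```bash
python3 -c "
from plant import robot
print(robot.close_job())"
```

```text
the job is handed in; nothing more can be done
None
```

I handed the job in at about 33 s of robot time. The last camera check showed the slab home against the back rail and the bone folder flat, centred and lengthways on top of it, let go. The jar, spool and tin were not touched as far as I could tell; no verdict came back from the hand-in.

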